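# Pack up the vacuum pump's short foot until it is snug

## Task

The vacuum pump on the bench rocks, because the levelling foot at the corner of its skid nearest the robot has seized short of the bench. Pack that foot up: slide flat plates from the stack under its pad, one lying on another, until the gap left is narrow enough for the wedge to fill and still wide enough for it to enter well, then take the wedge out of the blue tray, lay it flat on the plates and push it in thin end first until it is snug under the pad, firmly but without forcing it. Let go and leave the packing in place, and do not disturb the flask, the meter or the wash bottle.

Things in the scene. Friction and masses are not known exactly. Their poses are not given: they have to be found in the camera images.
- skid: Heavy immovable vacuum pump (280 mm tall) on a steel skid of two 40 mm rails with a lug and a levelling foot at each rail end. Origin: on the bench right under the seized foot's centre. +y runs along that foot's rail towards the pump (rail from y = 50 mm on, top 106 mm up), +x points to the second rail, 260 mm away, z up. Towards -y the bench is open: slide the packing in from there along +y.
- foot (a joint): The gap to be packed, in m: height of the flat underside of the seized foot's pad above the bench, 0.0235 to 0.034. It is seized: neither pushing nor turning changes it.
- foot_pad: The seized foot's level pad: steel disc 50 mm across, 10 mm thick, hung on a 12 mm threaded stud that stands up to 130 mm above the bench. Origin: centre of its flat underside; axes as the skid. The lug above it (50 mm wide, x -25 to 25 mm, y -25 to 55 mm) is 66 to 74 mm above the bench.
- plate1: Flat aluminium packing plate 180 x 60 x 10 mm, 0.28 kg, at first the bottom one of a stack of three identical plates lying square on one another on the bench. Origin: centre of its underside; x along its 180 mm length, y along its 60 mm width, z up.
- plate2: Flat aluminium packing plate 180 x 60 x 10 mm, 0.28 kg, at first the middle one of a stack of three identical plates lying square on one another on the bench. Origin: centre of its underside; x along its 180 mm length, y along its 60 mm width, z up.
- plate3: Flat aluminium packing plate 180 x 60 x 10 mm, 0.28 kg, at first the top one of a stack of three identical plates lying square on one another on the bench. Origin: centre of its underside; x along its 180 mm length, y along its 60 mm width, z up.
- wedge: Hardwood wedge, 180 mm long, 55 mm wide, 3 mm thick at the thin end, 25.5 mm at the thick end, 0.09 kg. Origin: middle of its flat face. +x along it to the thin end (x = 90 mm), +y out of the flat face through the thickness (the wood fills y = 0 to 25.5 mm at the thick end), z across the width. At first it stands on a long edge in the tray, z up, top edge 59 mm above the bench. Lying flat, y is vertical.
- wedge_thick (a point): Point of the wedge on its flat face, in the middle of its thick end edge (wedge x = -90 mm); axes as the wedge. This end stays outside: hold or push the wedge here. The wedge gets 1 mm thicker every 8 mm; pushed in with some 10 N it is snug, and friction then holds it.
- wedge_mass (a point): The wedge's centre of mass (wedge x = -22 mm, y = 8 mm, z = 0), where it is 17 mm thick; axes as the wedge. Stood on its long edge on the bare bench it stays up, and tips over flat when its top is pushed about 15 degrees over towards its flat face (-y).
- tray: Fixed blue open tool tray 220 x 110 mm, walls 30 mm high and 4 mm thick, floor 4 mm. Origin: on the bench under its centre; x along its length, y across. The narrow compartment with the wedge is on its +y side: it is 31 mm wide (centre line y = +35.5 mm) and 212 mm long. The wide compartment holds a small spirit level and nuts.
- flask: Bystander: conical glass filter flask, 100 mm across the foot, 172 mm tall, standing. Origin: centre of its underside.
- meter: Bystander: hand-held grey meter 165 x 75 x 28 mm lying on the bench. Origin: centre of its underside, x along its length.
- washbottle: Bystander: white plastic wash bottle, 72 mm across, about 215 mm tall with its spout. Origin: centre of its underside.
Mind the look-alikes: they are no part of the job. Leave any orange, purple or red look-alike of the plate3 alone.

How it is judged:
On the way, in this order (a step that is already met when the one before it is completed fails the run):
1. a plate lies flat under the pad of the seized foot (((x of foot_pad in the frame of plate1 between -0.075 and 0.075 m and y of foot_pad in the frame of plate1 between -0.022 and 0.022 m and height (world z) of plate1 below 0.035 m and (angle between plate1's own z axis and vertical below 0.06 rad or angle between plate1's own z axis and vertical above 3.08 rad)) or (x of foot_pad in the frame of plate2 between -0.075 and 0.075 m and y of foot_pad in the frame of plate2 between -0.022 and 0.022 m and height (world z) of plate2 below 0.035 m and (angle between plate2's own z axis and vertical below 0.06 rad or angle between plate2's own z axis and vertical above 3.08 rad)) or (x of foot_pad in the frame of plate3 between -0.075 and 0.075 m and y of foot_pad in the frame of plate3 between -0.022 and 0.022 m and height (world z) of plate3 below 0.035 m and (angle between plate3's own z axis and vertical below 0.06 rad or angle between plate3's own z axis and vertical above 3.08 rad)))), for 0.2 s.
2. with a plate under the pad, the wedge lies flat under it too and the packing bears against the pad (((x of foot_pad in the frame of plate1 between -0.075 and 0.075 m and y of foot_pad in the frame of plate1 between -0.022 and 0.022 m and height (world z) of plate1 below 0.035 m and (angle between plate1's own z axis and vertical below 0.06 rad or angle between plate1's own z axis and vertical above 3.08 rad)) or (x of foot_pad in the frame of plate2 between -0.075 and 0.075 m and y of foot_pad in the frame of plate2 between -0.022 and 0.022 m and height (world z) of plate2 below 0.035 m and (angle between plate2's own z axis and vertical below 0.06 rad or angle between plate2's own z axis and vertical above 3.08 rad)) or (x of foot_pad in the frame of plate3 between -0.075 and 0.075 m and y of foot_pad in the frame of plate3 between -0.022 and 0.022 m and height (world z) of plate3 below 0.035 m and (angle between plate3's own z axis and vertical below 0.06 rad or angle between plate3's own z axis and vertical above 3.08 rad))) and x of foot_pad in the frame of wedge between -0.09 and 0.105 m and z of foot_pad in the frame of wedge between -0.022 and 0.022 m and height (world z) of wedge below 0.035 m and (angle between wedge's own y axis and vertical below 0.17 rad or angle between wedge's own y axis and vertical above 2.97 rad) and (contact force between foot_pad and wedge above 1 N or contact force between foot_pad and plate1 above 1 N or contact force between foot_pad and plate2 above 1 N or contact force between foot_pad and plate3 above 1 N)), for 0.2 s.
At the end, for the whole second after the job is handed in: A plate lies flat under the pad (pad centre within 75 mm along and 22 mm across of the plate's centre), and so does the wedge, either face down (pad centre within 22 mm of its middle line, at most 15 mm past its thin end); the packing presses on the pad with over 1 N; all at rest (all of step 2 and linear speed of each of wedge, plate1, plate2, plate3 below 0.01 m/s); the robot touches nothing.
It fails at once if the glass filter flask is knocked over or pushed away (moved more than 40 mm) (distance of flask from where it was at the start of the episode above 0.04 m).
It fails at once if the hand-held meter is knocked over or pushed away (moved more than 40 mm) (distance of meter from where it was at the start of the episode above 0.04 m).
It fails at once if the wash bottle is knocked over or pushed away (moved more than 40 mm) (distance of washbottle from where it was at the start of the episode above 0.04 m).
It fails at once if the packing is forced against the pad with more than 80 N (contact force between foot_pad and wedge above 80 N or contact force between foot_pad and plate1 above 80 N or contact force between foot_pad and plate2 above 80 N or contact force between foot_pad and plate3 above 80 N).
It also fails if it takes over 69 s, if anything falls off the work surface, if the arm or the gripper's body presses on something with over 40 N, if the wrist force passes 120 N, or if a joint passes its speed limit or range.

## Robot

A 7-joint arm with a two-finger parallel gripper is mounted at the origin on the work surface. World frame = base frame: x ahead of the robot, y to its left, z up, the work surface at z = 0. Lengths are in m, angles in rad, forces in N, time in s.
With the tool pointing down it reaches from about 0.425 to 0.875 m from the base axis. Payload 4.7 kg.
Tool frame: the origin (TCP) lies on the centre line of the jaws, within the pads' length; the fingertips stand 25 mm ahead of it and the grasp point (between the pads) lies 6 mm ahead of it; z points along the fingers, y is the direction in which the jaws open and shut (so a half turn about z gives the same grasp; the last joint's range is limited). The gripper opens to 85 mm and grips with 20 to 120 N. Pads are 22 mm wide; open, the fingers measure 114 mm over their backs; the gripper's body (76 mm by 85 mm) begins 54 mm behind the grasp point. The pads swing forward as they close: fully open they stand 13 mm farther back than shut.
Start: joints at [-1.086, 0.321, -0.07, 1.45, 0.023, 1.371, -0.057], TCP at [0.295, 0.579, 0.256] pointing down, gripper open.
Joint ranges: [-2.86, 2.86], [-0.3, 2.09], [-1.38, 1.24], [0.06, 2.45], [-1.56, 4.7], [0.09, 2.05], [-2.69, 2.69]. Speed limits (rad/s): [2.57, 2.57, 3.14, 3.14, 3.14, 3.14, 3.14].

## Interface

Orientations are given as [roll, pitch, yaw] about the fixed x, y, z axes, in that order (R = Rz(yaw) Ry(pitch) Rx(roll)).
In Python, from workcell import robot, cams gives the robot as it stands.
- The arm moves only by the tool move_arm, never from a script. Its arguments are lists of equal length, an entry for each row: "linear": the shift along the world's x, y, z in m, a list of three; "turn": the turn about the world's z in rad; "grip": the closure in counts, from 0 (fully open) to 255 (shut). A call has 1 to 20 rows; each row shifts and turns the commanded pose from where the row before left it; what a row does not reach is not made up. A row lasts 1/12 s, in which the tool goes at most 41.7 mm and 7.16 degrees, less where a joint would pass 70% of its speed; a pose out of reach is approached as far as the arm can. A call is refused whole if a number of a shift passes 0.0417 or a number of a turn 0.125, either way. A call with a gripper value outside its range is refused whole. The fingers move at their own pace and stop on an object; "force" is the grip in N (left out, the last holds). Time passes only in rows, so rows that do not move let the fingers close. It gives the time, the measured TCP pose, the force and the opening at its end, in the units of the state.
- robot.sense(): the state, without advancing time (a new reading comes with each control period).
- cams.camera(name): name is "side" or "top"; returns a dict with "image" (384x512x3 uint8, red, green, blue), "intrinsics" (3x3 intrinsics, pixels), "extrinsics" (4x4, takes a point from camera to world coordinates). Camera axes: x right, y up, looking along -z (the intrinsics and any distortion apply to the point x, -y, -z); pixel columns grow to the right and rows downward; lengths in m; the calibration is good to about 2 mm. A picture is of the moment at which its call begins. There is no depth.
- robot.hand_in(): hands the job in, once; it reports no verdict.
The state is a dict: "time": time; "qpos": joint angles; "joint_vel": joint speeds; "joint_torque": joint torques, N m; "tcp_pos": TCP position; "tcp_rot": TCP orientation; "ft_force": force on the tool from outside, world axes, zero at the start; "wrist_torque": the same for the moment, N m; "finger_gap": opening from 0.0 (shut) to 1.0 (fully open).
Only numpy, scipy, OpenCV 4.12 (cv2) and the standard library are available. Lean on these libraries where they do the work, as an engineer would, in place of code of your own. Each camera call takes 0.05 s, during which the arm holds its last target.

## Working session

There is one attempt and no reset: what is moved stays moved. The work goes in short steps, Python scripts to look and compute and a tool call to move; the robot and the scene stay as the last step left them, time stands still between calls to the robot, and variables do not carry over. Pictures are saved under pics/ and viewed, and the job is handed in when it is done.

Besides the shell and the picture viewer there is one more tool, called after "Request:" as name([rows], argument=value, ...), one row to a line, values as JSON. move_arm: Moves the arm, as the interface text tells. Its arguments: {"type":"object","properties":{"linear":{"type":"array"},"turn":{"type":"array"},"grip":{"type":"array"},"force":{"type":"number"}},"required":["linear","turn","grip"]}

```bash
mkdir -p pics; ls; python3 - <<'E'
from workcell import robot, cams
import cv2, numpy as np
np.set_printoptions(precision=4,suppress=True)
s=robot.sense(); print(s)
for n in("side","top"):
    c=cams.camera(n); print(n,c["intrinsics"],c["extrinsics"],c.keys())
    np.savez(f"{n}0.npz",**{k:v for k,v in c.items()})
    cv2.imwrite(f"pics/{n}0.png",cv2.resize(c["image"][:,:,::-1],(800,600),interpolation=cv2.INTER_CUBIC))
E
```

```text
pics
{'time': 0.0, 'qpos': array([-1.0859,  0.3218, -0.0701,  1.4517,  0.0226,  1.3708, -0.0569]), 'joint_vel': array([ 0.0005, -0.0003, -0.0001, -0.0009, -0.0012,  0.0007, -0.0004]), 'joint_torque': array([  0.0003, -49.3576,  -0.3818, -31.4337,   0.013 ,   0.0112,
         0.    ]), 'tcp_pos': array([0.2946, 0.5788, 0.2552]), 'tcp_rot': array([-3.1396,  0.0001,  2.6708]), 'ft_force': array([-0.136 , -0.2763,  0.1   ]), 'wrist_torque': array([ 0.0037, -0.0276, -0.0221]), 'finger_gap': 0.9984523329132715}
side [[380.6125   0.     258.593 ]
 [  0.     380.6125 184.1677]
 [  0.       0.       1.    ]] [[ 0.7902  0.3599 -0.4961  0.0397]
 [-0.6127  0.4435 -0.6542 -0.7899]
 [-0.0154  0.8209  0.5709  0.63  ]
 [ 0.      0.      0.      1.    ]] dict_keys(['image', 'intrinsics', 'extrinsics'])
top [[348.5357   0.     256.0488]
 [  0.     348.5357 192.7214]
 [  0.       0.       1.    ]] [[ 0.0184  0.9853 -0.1699  0.3722]
 [-0.9998  0.0169 -0.0103 -0.1415]
 [-0.0073  0.17    0.9854  1.0674]
 [ 0.      0.      0.      1.    ]] dict_keys(['image', 'intrinsics', 'extrinsics'])
```

View pics/side0.png

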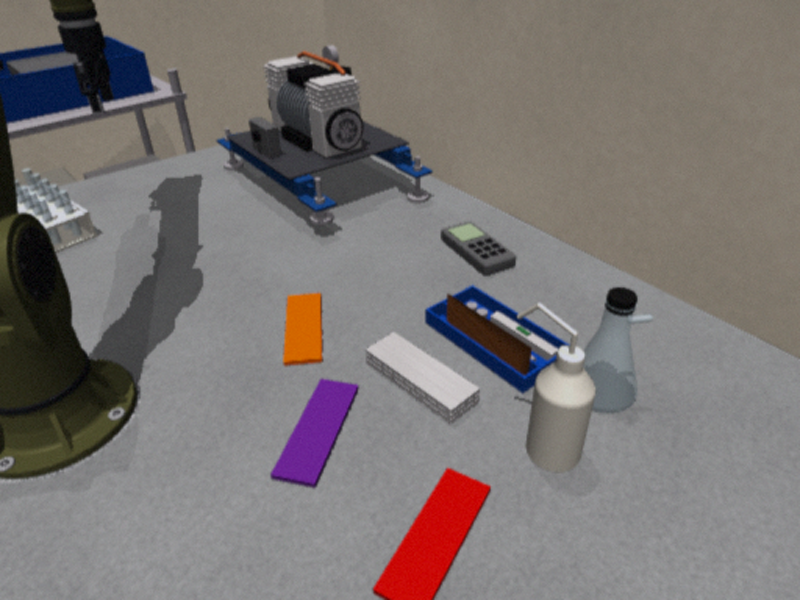

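View pics/top0.png

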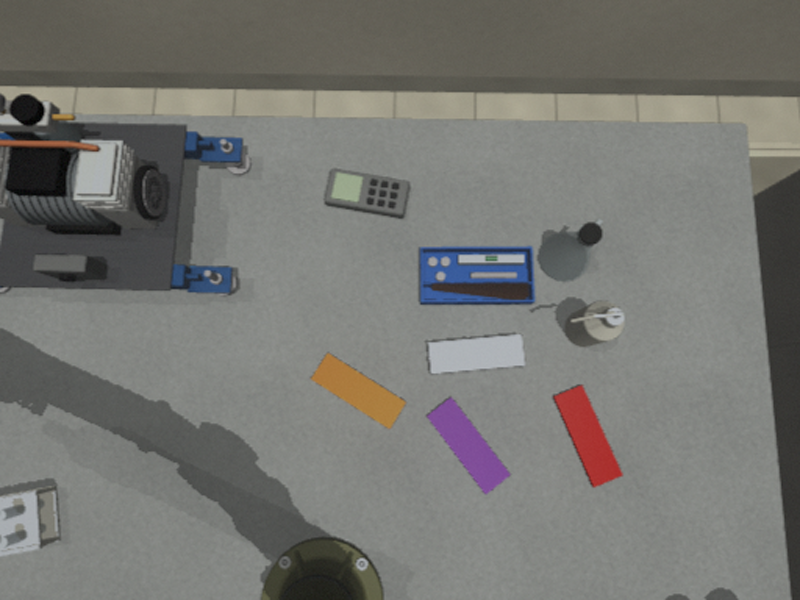

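The top view has world +x up and world +y to the left. The seized foot is at about (228,283), the white stack at (475,353), and the wedge in its tray at (480,291) with the thin end to the left. Next I'll measure these.

```bash
cat > h.py <<'E'
import numpy as np, cv2
np.set_printoptions(precision=4,suppress=True)
def load(n,t): return dict(np.load(f"{n}{t}.npz"))
def snap(t,names=("side","top")):
    from workcell import cams
    for n in names:
        c=cams.camera(n); np.savez(f"{n}{t}.npz",**c)
def ray(c,u,v):
    K=c["intrinsics"];E=c["extrinsics"]
    d=np.array([(u-K[0,2])/K[0,0],-(v-K[1,2])/K[1,1],-1.])
    return E[:3,3],E[:3,:3]@d
def onz(c,u,v,z):
    o,d=ray(c,u,v); return o+d*(z-o[2])/d[2]
def proj(c,p):
    K=c["intrinsics"];E=c["extrinsics"]
    q=E[:3,:3].T@(np.asarray(p)-E[:3,3])
    return np.array([K[0,0]*q[0]/-q[2]+K[0,2],K[1,1]*-q[1]/-q[2]+K[1,2]])
def tri(c1,p1,c2,p2):
    o1,d1=ray(c1,*p1);o2,d2=ray(c2,*p2)
    t=np.linalg.lstsq(np.stack([d1,-d2],1),o2-o1,rcond=None)[0]
    a=o1+d1*t[0];b=o2+d2*t[1]; return (a+b)/2,np.linalg.norm(a-b)
def crop(c,x0,y0,x1,y1,f,name):
    im=c["image"][y0:y1,x0:x1,::-1]
    cv2.imwrite(f"pics/{name}.png",cv2.resize(im,None,fx=f,fy=f,interpolation=cv2.INTER_CUBIC))
E
python3 - <<'E'
from h import *
T=load("top",0);S=load("side",0)
hsv=cv2.cvtColor(T["image"],cv2.COLOR_RGB2HSV)
sub=np.zeros(hsv.shape[:2],np.uint8)
m=((hsv[...,2]>175)&(hsv[...,1]<45)).astype(np.uint8); m[:205]=0;m[245:]=0;m[:,:260]=0;m[:,345:]=0
cs,_=cv2.findContours(m,cv2.RETR_EXTERNAL,cv2.CHAIN_APPROX_NONE)
c=max(cs,key=cv2.contourArea);r=cv2.minAreaRect(c);print(r)
for p in cv2.boxPoints(r): print(p,onz(T,*p,0.03))
print("stack c",onz(T,*r[0],0.03))
crop(T,100,165,170,200,10,"t_foot");crop(T,255,145,350,205,8,"t_tray")
crop(S,170,90,290,160,6,"s_foot");crop(S,220,170,380,280,5,"s_mid")
E
```

```text
((304.44207763671875, 226.34335327148438), (18.750682830810547, 59.12324142456055), 84.95755004882812)
[274.1708 219.6026] [ 0.4707 -0.1862  0.03  ]
[333.0652 214.406 ] [ 0.4893 -0.3616  0.03  ]
[334.7133 233.0841] [ 0.4339 -0.3654  0.03  ]
[275.8189 238.2807] [ 0.4155 -0.1915  0.03  ]
stack c [ 0.4522 -0.2761  0.03  ]
```

View pics/t_foot.png

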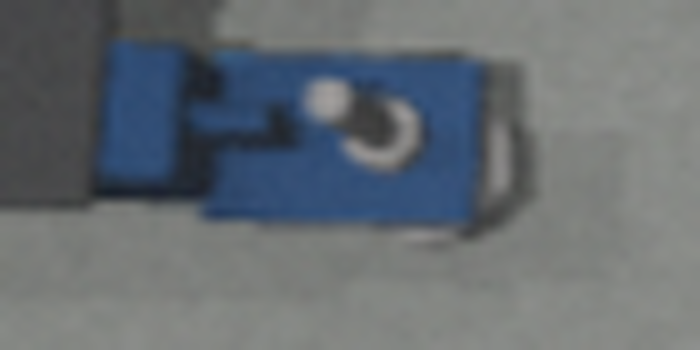

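View pics/t_tray.png

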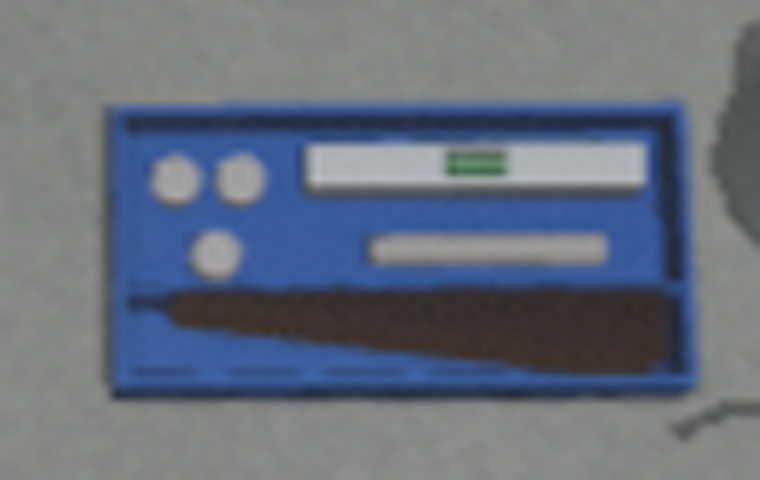

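View pics/s_foot.png

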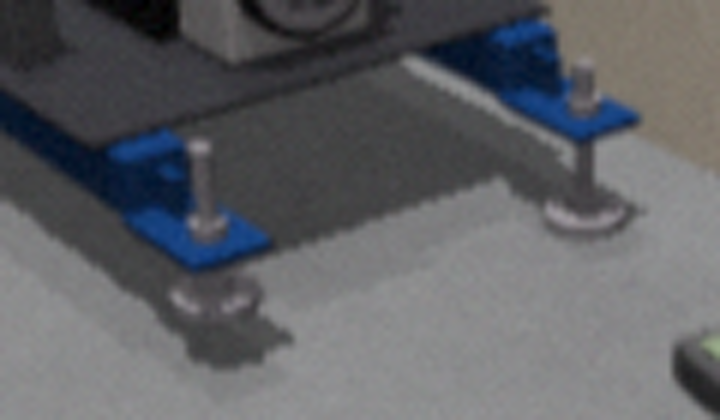

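View pics/s_mid.png

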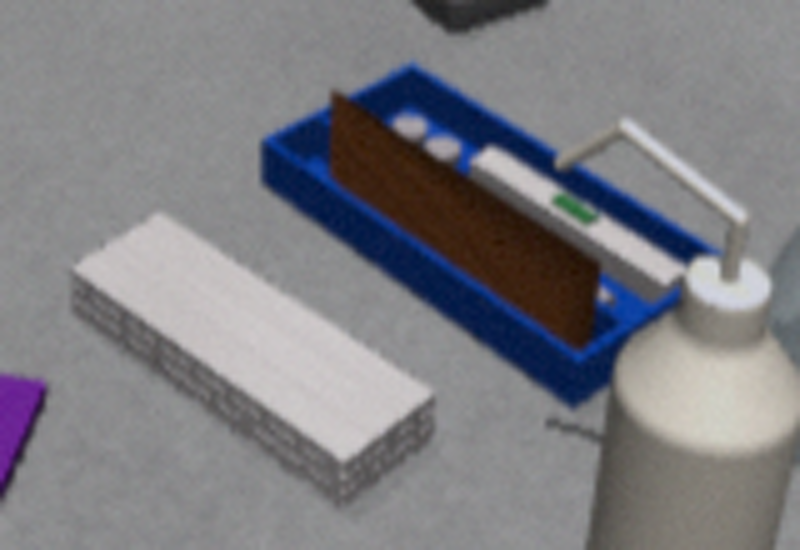

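```bash
python3 - <<'E'
from h import *
T=load("top",0);S=load("side",0)
f=lambda x,y:(100+x/10-.5+.05,165+y/10-.45)
g=lambda x,y:(170+x/6-.42,90+y/6-.42)
w=lambda x,y:(255+x/8-.44,145+y/8-.44)
print("stud top T",onz(T,*f(327,100),.13),"S",onz(S,*g(199,143),.13), tri(T,f(327,100),S,g(199,143)))
print("nut T",onz(T,*f(382,132),.078),"S",onz(S,*g(207,228),.078))
for p in[(225,52),(487,60),(472,222),(203,212)]: print("lugT",onz(T,*f(*p),.074))
for p in[(270,240),(200,270),(128,215)]: print("lugS",onz(S,*g(*p),.074))
print("wedge top face z59")
for n,p in dict(thin_flat=(170,291),thin_s=(172,322),thick_flat=(668,290),thick_s=(664,372)).items(): print(n,onz(T,*w(*p),.059))
print("tray rim z30")
for p in[(108,104),(688,104),(697,388),(112,392)]: print(onz(T,*w(*p),.03))
print("meter",onz(T,367/800*512,192/600*384,.028)," flask",onz(T,565*.64,257*.64,.0),"bottle",onz(T,594*.64,325*.64,0))
for p in[(269,202),(197,350)][:0]: pass
print("bottle S", onz(S,555*.64,455*.64,0),"bottle tip T",onz(T,573*.64,322*.64,.2))
# predicted pad outlines for gaps in side
E
```

```text
stud top T [0.5788 0.2111 0.13  ] S [0.5768 0.2033 0.13  ] (array([0.5806, 0.2123, 0.1257]), np.float64(0.0018351017953631846))
nut T [0.5811 0.2138 0.078 ] S [0.5789 0.2084 0.078 ]
lugT [0.6051 0.2633 0.074 ]
lugT [0.604 0.186 0.074]
lugT [0.5556 0.187  0.074 ]
lugT [0.5572 0.2657 0.074 ]
lugS [0.6016 0.1814 0.074 ]
lugS [0.5542 0.1753 0.074 ]
lugS [0.5574 0.2574 0.074 ]
wedge top face z59
thin_flat [ 0.5823 -0.1887  0.059 ]
thin_s [ 0.5707 -0.1895  0.059 ]
thick_flat [ 0.5858 -0.3721  0.059 ]
thick_s [ 0.5551 -0.37    0.059 ]
tray rim z30
[ 0.6613 -0.1656  0.03  ]
[ 0.6649 -0.3879  0.03  ]
[ 0.5544 -0.3888  0.03  ]
[ 0.5491 -0.1685  0.03  ]
meter [ 0.7725 -0.0602  0.028 ]  flask [ 0.652  -0.4606  0.    ] bottle [ 0.515 -0.513  0.   ]
bottle S [ 0.5052 -0.4975  0.    ] bottle tip T [ 0.4925 -0.4101  0.2   ]
```

```bash
python3 - <<'E'
from h import *
S=load("side",0)
im=cv2.resize(S["image"][120:155,190:225,::-1],None,fx=16,fy=16,interpolation=cv2.INTER_CUBIC)
cv2.imwrite("pics/pad.png",im)
th=np.linspace(0,2*np.pi,73)
off=proj(S,[.580,.2115,.13])-np.array([170+199/6-.42,90+143/6-.42]); print("off",off)
for g in(.0235,.027,.030,.034):
    for z in (g,g+.01):
        P=np.array([proj(S,[.580+.025*np.cos(t),.2115+.025*np.sin(t),z]) for t in th])-off
        q=(P-[190,120]+.5)*16
        print(g,z,q.min(0).round(),q.max(0).round(), P.max(0))
E
```

```text
off [-0.4669 -1.098 ]
0.0235 0.0235 [142. 320.] [383. 436.] [213.4544 146.7256]
0.0235 0.0335 [137. 278.] [379. 393.] [213.2024 144.0354]
0.027 0.027 [140. 306.] [382. 421.] [213.3664 145.7868]
0.027 0.037 [135. 263.] [378. 377.] [213.1137 143.088 ]
0.03 0.03 [139. 293.] [381. 408.] [213.2908 144.9798]
0.03 0.04 [134. 251.] [377. 364.] [213.0374 142.2736]
0.034 0.034 [137. 276.] [379. 390.] [213.1897 143.9003]
0.034 0.044000000000000004 [132. 234.] [375. 347.] [212.9354 141.1841]
```

View pics/pad.png

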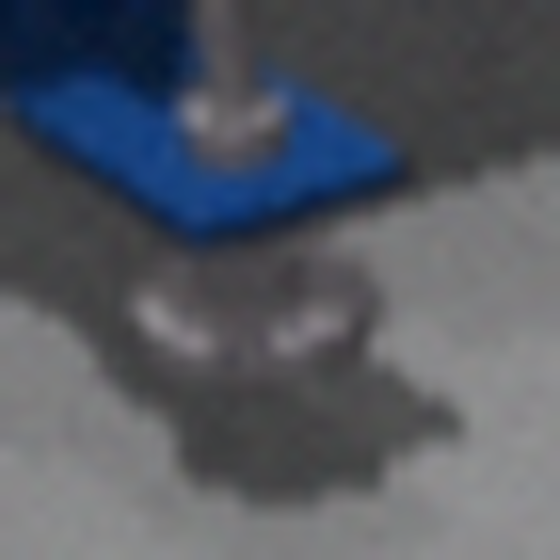

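Foot centre is at about (0.580, 0.2115), with the rail along +y. The gap is roughly 33 mm, so I plan on two plates. The stack is at (0.452, -0.276), turned about 0.105 rad. The wedge's flat face points to +x and its thin end to +y. Moving to the stack now.

Request:
move_arm([
  [0.011,-0.04,0],
  [0.011,-0.04,0],
  [0.011,-0.04,0],
  [0.011,-0.04,0],
  [0.011,-0.04,0],
  [0.011,-0.04,0],
  [0.011,-0.04,0],
  [0.011,-0.04,0],
  [0.011,-0.04,0],
  [0.011,-0.04,0],
  [0.011,-0.04,0],
  [0.004,-0.04,0],
  [0.004,-0.04,0],
  [0.004,-0.04,0],
  [0.004,-0.04,0],
  [0.004,-0.04,0],
  [0.004,-0.04,0],
  [0.004,-0.04,0],
  [0.004,-0.04,0],
  [0.004,-0.04,0],
], turn=[-0.1,-0.1,-0.1,-0.1,-0.1,-0.1,-0.1,-0.1,-0.1,-0.095,0,0,0,0,0,0,0,0,0,0], grip=[0,0,0,0,0,0,0,0,0,0,0,0,0,0,0,0,0,0,0,40], force=80)

```text
time: 1.77
tcp_pos: [0.4514, -0.2226, 0.2564]
tcp_rot: [3.141, -0.0, 1.676]
ft_force: [1.6, 0.3, 0.1]
finger_gap: 0.883
```

Request:
move_arm([
  [0.001,-0.04,-0.01],
  [0.001,-0.04,-0.01],
  [0,0,-0.04],
  [0,0,-0.04],
  [0,0,-0.04],
  [0,0,0],
], turn=[0,0,0,0,0,0], grip=[40,40,40,40,40,40])

```text
time: 2.27
tcp_pos: [0.4488, -0.2977, 0.109]
tcp_rot: [-3.129, -0.006, 1.675]
ft_force: [-1.7, 1.5, -0.6]
finger_gap: 0.844
```

Request:
move_arm([
  [0.003,0,-0.02],
  [0,0,0],
  [0,0,0],
], turn=[0,0,0], grip=[40,40,40])

```text
time: 2.52
tcp_pos: [0.4571, -0.3007, 0.0974]
tcp_rot: [-3.141, 0.0, 1.676]
ft_force: [-0.1, -0.7, 1.3]
finger_gap: 0.841
```

```bash
python3 - <<'E'
from h import *
from workcell import robot
print(robot.sense()["tcp_pos"])
snap(1)
crop(load("top",1),250,170,370,260,6,"t1");crop(load("side",1),200,130,360,280,5,"s1")
E
```

```text
[ 0.4571 -0.3007  0.0974]
```

View pics/s1.png

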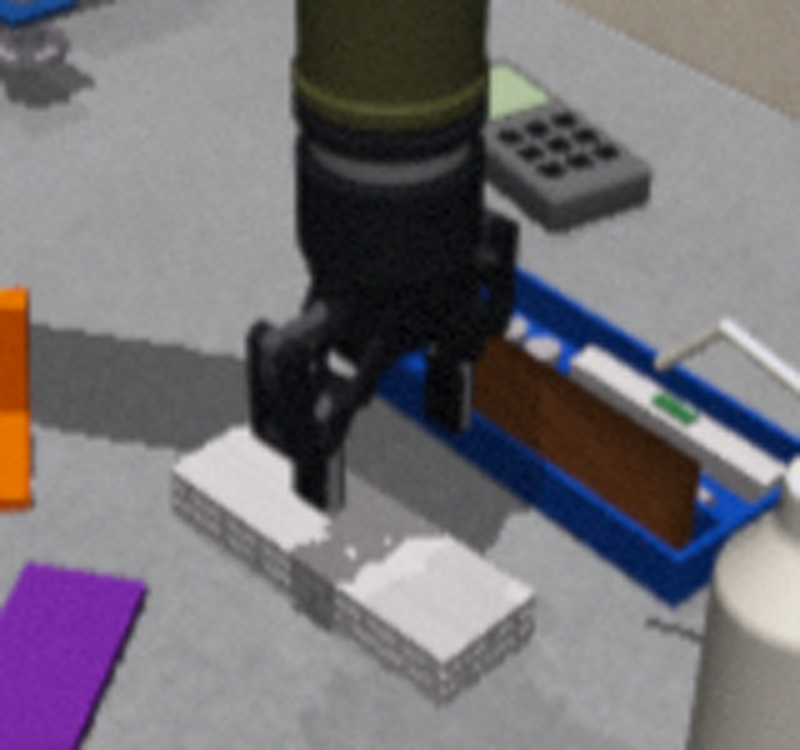

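View pics/t1.png

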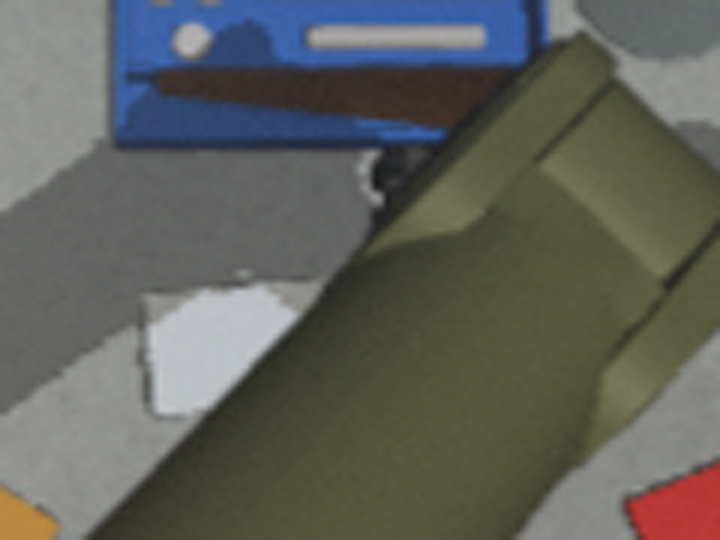

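Request:
move_arm([
  [-0.001,0,-0.03],
  [0,0,-0.03],
  [0,0,-0.005],
  [0,0,0],
  [0,0,0],
], turn=[0,0,0,0,0], grip=[40,40,40,40,40])

```text
time: 3.03
tcp_pos: [0.4567, -0.3014, 0.0331]
tcp_rot: [3.14, 0.001, 1.676]
ft_force: [-0.1, -0.7, 0.4]
finger_gap: 0.845
```

Request:
move_arm([
  [0,0,-0.002],
  [0,0,-0.002],
  [0,0,0],
], turn=[0,0,0], grip=[40,40,40])

```text
time: 3.28
tcp_pos: [0.4565, -0.3009, 0.0283]
tcp_rot: [3.14, 0.001, 1.676]
ft_force: [0.4, 0.5, 0.1]
finger_gap: 0.845
```

Request:
move_arm([
  [0,0,-0.002],
  [0,0,-0.002],
  [0,0,0],
], turn=[0,0,0], grip=[40,40,40])

```text
time: 3.53
tcp_pos: [0.4557, -0.3005, 0.0231]
tcp_rot: [-3.141, -0.0, 1.676]
ft_force: [-0.5, -0.2, -0.2]
finger_gap: 0.844
```

Request:
move_arm([
  [0,0,-0.002],
  [0,0,-0.001],
  [0,0,0],
], turn=[0,0,0], grip=[40,40,40])

```text
time: 3.78
tcp_pos: [0.4557, -0.3006, 0.02]
tcp_rot: [-3.141, -0.0, 1.676]
ft_force: [-0.3, -0.2, -0.3]
finger_gap: 0.843
```

Request:
move_arm([
  [0,0,-0.0015],
  [0,0,-0.0015],
  [0,0,0],
], turn=[0,0,0], grip=[40,40,40])

```text
time: 4.03
tcp_pos: [0.4557, -0.3006, 0.017]
tcp_rot: [-3.141, -0.0, 1.676]
ft_force: [0.4, 0.1, 0.6]
finger_gap: 0.844
```

Request:
move_arm([
  [0,0,-0.0015],
  [0,0,0],
], turn=[0,0], grip=[40,40])

```text
time: 4.2
tcp_pos: [0.4558, -0.3007, 0.0168]
tcp_rot: [3.142, -0.001, 1.676]
ft_force: [-3.1, 1.2, 10.7]
finger_gap: 0.839
```

Request:
move_arm([
  [0,0,0.0265],
  [0,0,0],
  [0,0,0],
  [0,0,0],
  [0,0,0],
  [0,0,0],
], turn=[0,0,0,0,0,0], grip=[40,40,40,255,255,255], force=80)

```text
time: 4.7
tcp_pos: [0.4558, -0.3005, 0.0427]
tcp_rot: [-3.141, -0.001, 1.676]
ft_force: [-2.6, 1.3, 9.2]
finger_gap: 0.673
```

Request:
move_arm([
  [0,0,0],
  [0,0,0],
  [0,0,0],
], turn=[0,0,0], grip=[255,255,255])

```text
time: 4.95
tcp_pos: [0.4558, -0.3005, 0.0427]
tcp_rot: [-3.141, -0.001, 1.676]
ft_force: [-2.6, 2.4, 10.6]
finger_gap: 0.674
```

Request:
move_arm([
  [0,0,0.01],
  [0,0,0.02],
  [0,0,0.03],
  [0,0,0],
  [0,0,0],
], turn=[0,0,0,0,0], grip=[255,255,255,255,255])

```text
time: 5.37
tcp_pos: [0.4563, -0.3009, 0.103]
tcp_rot: [3.14, 0.001, 1.676]
ft_force: [-0.7, 0.7, -5.0]
finger_gap: 0.669
```

```bash
python3 - <<'E'
from h import *
snap(2,("side",))
crop(load("side",2),200,130,360,280,5,"s2")
E
```

```text
(no output)
```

View pics/s2.png

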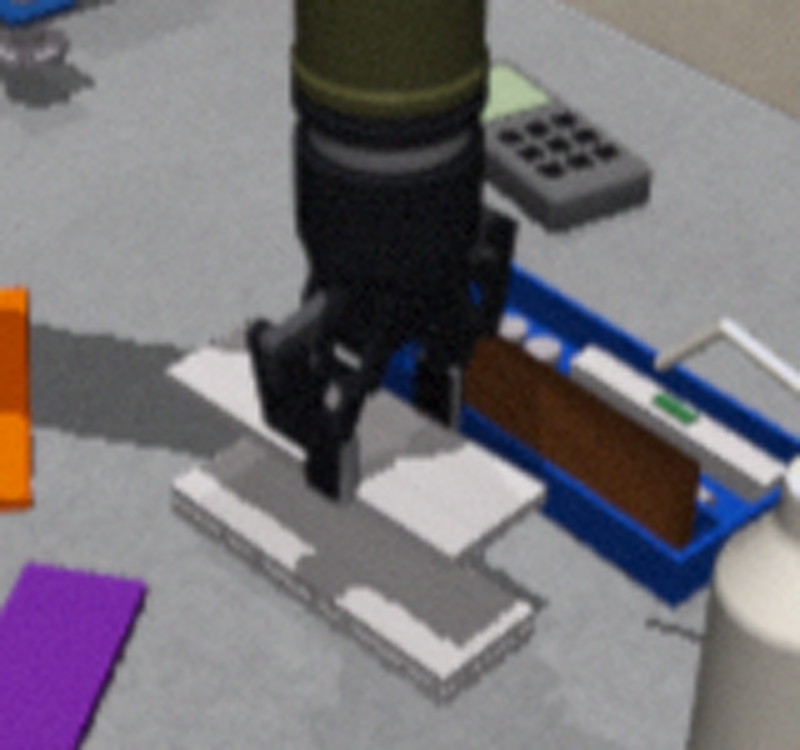

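Request:
move_arm([
  [0.012,0.032,0],
  [0.012,0.032,0],
  [0.012,0.032,0],
  [0.012,0.032,0],
  [0.015,0.032,0],
  [0.015,0.032,0],
  [0.015,0.032,0],
  [0.015,0.026,0],
  [0.015,0,-0.02],
  [0,0,-0.02],
  [0,0,-0.02],
  [0,0,0],
  [0,0,0],
], turn=[-0.015,-0.015,-0.015,-0.015,-0.015,-0.015,-0.015,-0.015,0,0,0,0,0], grip=[255,255,255,255,255,255,255,255,255,255,255,255,255])

```text
time: 6.5
tcp_pos: [0.5764, -0.0508, 0.0399]
tcp_rot: [-3.136, 0.001, 1.555]
ft_force: [0.4, -1.0, -3.4]
finger_gap: 0.669
```

```bash
python3 - <<'E'
from h import *
from workcell import robot
s=robot.sense();print(s["tcp_pos"],s["tcp_rot"])
snap(3)
crop(load("side",3),150,80,310,200,5,"s3");crop(load("top",3),100,130,260,250,5,"t3")
E
```

```text
[ 0.5764 -0.0508  0.0399] [-3.1357  0.001   1.5554]
```

View pics/s3.png

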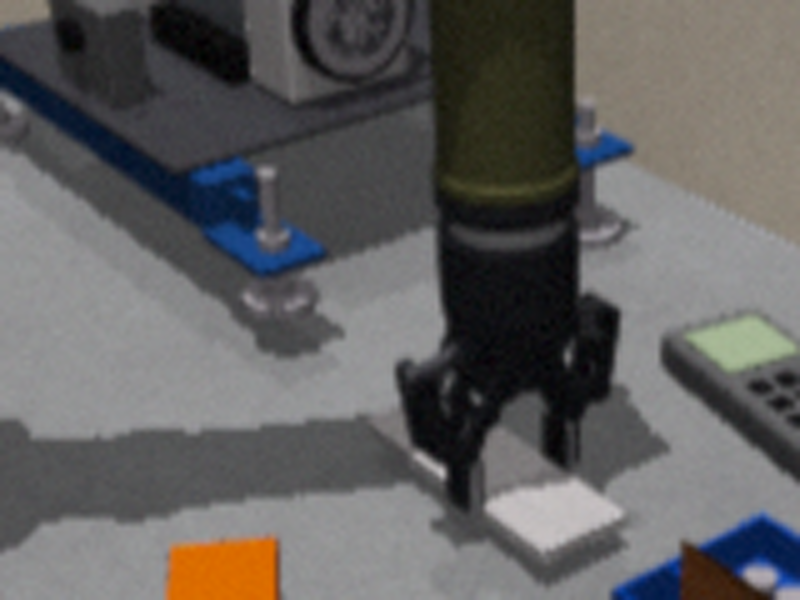

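View pics/t3.png

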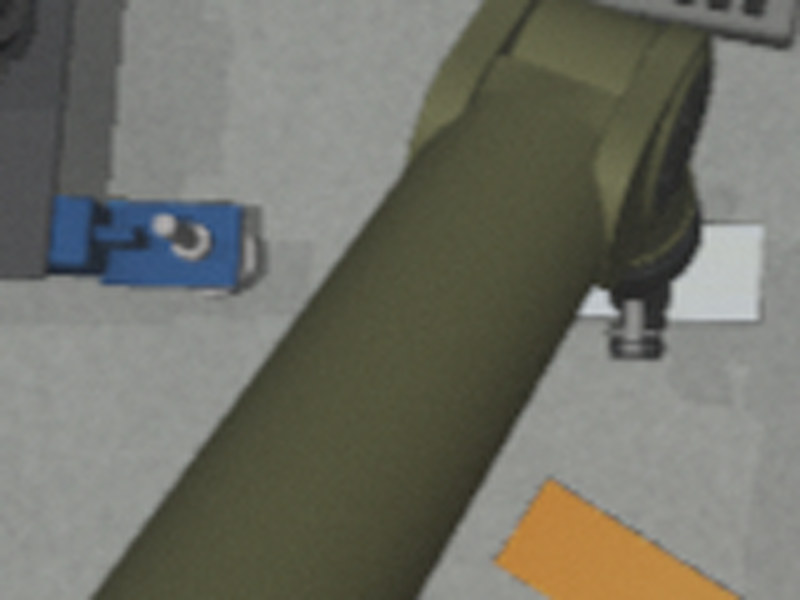

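```bash
python3 - <<'E'
from h import *
T=load("top",3)
for p in[(765,224),(760,321)]: print(onz(T,100+p[0]/5-.4,130+p[1]/5-.4,.027))
E
```

```text
[ 0.6082 -0.119   0.027 ]
[ 0.548  -0.1172  0.027 ]
```

Request:
move_arm([
  [0.001,0,-0.01],
  [0,0,-0.003],
  [0,0,0],
  [0,0,0],
], turn=[0,0,0,0], grip=[255,255,255,255])

```text
time: 6.93
tcp_pos: [0.5797, -0.0507, 0.0293]
tcp_rot: [-3.141, -0.0, 1.556]
ft_force: [-0.4, -1.0, -4.3]
finger_gap: 0.671
```

Request:
move_arm([
  [0,0.03,-0.002],
  [0,0.03,0],
  [0,0.03,0],
  [0,0.03,0],
  [0,0.03,0],
  [0,0.027,0],
  [0,0.01,0],
  [0,0,0],
  [0,0,0],
], turn=[0,0,0,0,0,0,0,0,0], grip=[255,255,255,255,255,255,255,255,255])

```text
time: 7.68
tcp_pos: [0.5799, 0.1362, 0.0275]
tcp_rot: [3.141, 0.001, 1.557]
ft_force: [-0.3, -1.3, -4.3]
finger_gap: 0.673
```

Request:
move_arm([
  [0,0,0.003],
  [0,0,0.003],
  [0,0,0.003],
  [0,0,0],
], turn=[0,0,0,0], grip=[255,255,255,255])

```text
time: 8.02
tcp_pos: [0.5807, 0.135, 0.0374]
tcp_rot: [3.14, -0.0, 1.554]
ft_force: [0.4, -0.2, -2.9]
finger_gap: 0.678
```

Request:
move_arm([
  [0,0,0.0015],
  [0,0,0.0015],
  [0,0,0],
], turn=[0,0,0], grip=[255,255,255])

```text
time: 8.27
tcp_pos: [0.5801, 0.1362, 0.0397]
tcp_rot: [3.141, -0.0, 1.556]
ft_force: [-0.3, -0.3, -4.7]
finger_gap: 0.669
```

Request:
move_arm([
  [0,0,0.0015],
  [0,0,0.0015],
  [0,0,0],
], turn=[0,0,0], grip=[255,255,255])

```text
time: 8.52
tcp_pos: [0.58, 0.1364, 0.0426]
tcp_rot: [3.141, -0.0, 1.556]
ft_force: [-0.5, 0.7, -2.8]
finger_gap: 0.67
```

The plate's top has reached 30 mm without touching the pad, so the gap is 30–34 mm and two plates it is. Setting this one down.

Request:
move_arm([
  [0,0,-0.01],
  [0,0,-0.007],
  [0,0,-0.002],
  [0,0,-0.0015],
  [0,0,0],
  [0,0,0],
], turn=[0,0,0,0,0,0], grip=[255,255,255,255,255,255])

```text
time: 9.02
tcp_pos: [0.5793, 0.1364, 0.0228]
tcp_rot: [-3.139, -0.001, 1.556]
ft_force: [-7.4, -1.0, 10.6]
finger_gap: 0.669
```

Request:
move_arm([
  [0,0,0],
  [0,0,0],
  [0,0,0],
], turn=[0,0,0], grip=[40,40,40])

```text
time: 9.27
tcp_pos: [0.58, 0.1363, 0.0216]
tcp_rot: [3.141, 0.0, 1.556]
ft_force: [0.1, -0.2, -0.3]
finger_gap: 0.844
```

Request:
move_arm([
  [0,0,0.03],
  [0,0,0.04],
  [0,-0.01,0.03],
  [-0.0104,-0.036,0],
  [-0.0104,-0.036,0],
  [-0.0104,-0.036,0],
  [-0.0104,-0.036,0],
  [-0.0104,-0.036,0],
  [-0.0104,-0.036,0],
  [-0.0104,-0.036,0],
  [-0.0104,-0.036,0],
  [-0.0104,-0.036,0],
  [-0.0104,-0.036,0],
  [-0.0104,-0.036,0],
  [-0.0103,-0.031,0],
  [0,0,-0.03],
  [0,0,-0.03],
  [0,0,0],
  [0,0,0],
], turn=[0,0,0,0.01,0.01,0.01,0.01,0.01,0.01,0.01,0.01,0.01,0.01,0.01,0.01,0,0,0,0], grip=[40,40,40,40,40,40,40,40,40,40,40,40,40,40,40,40,40,40,40])

```text
time: 10.85
tcp_pos: [0.4539, -0.3003, 0.0608]
tcp_rot: [-3.138, -0.001, 1.675]
ft_force: [0.6, -1.0, 0.6]
finger_gap: 0.844
```

```bash
python3 - <<'E'
from h import *
from workcell import robot
s=robot.sense();print(s["tcp_pos"],s["tcp_rot"])
snap(4)
crop(load("side",4),150,80,310,200,5,"s4");crop(load("top",4),90,130,250,250,5,"t4")
crop(load("side",4),200,150,360,270,5,"s4b")
E
```

```text
[ 0.4539 -0.3003  0.0608] [-3.1381 -0.0011  1.6753]
```

View pics/s4.png

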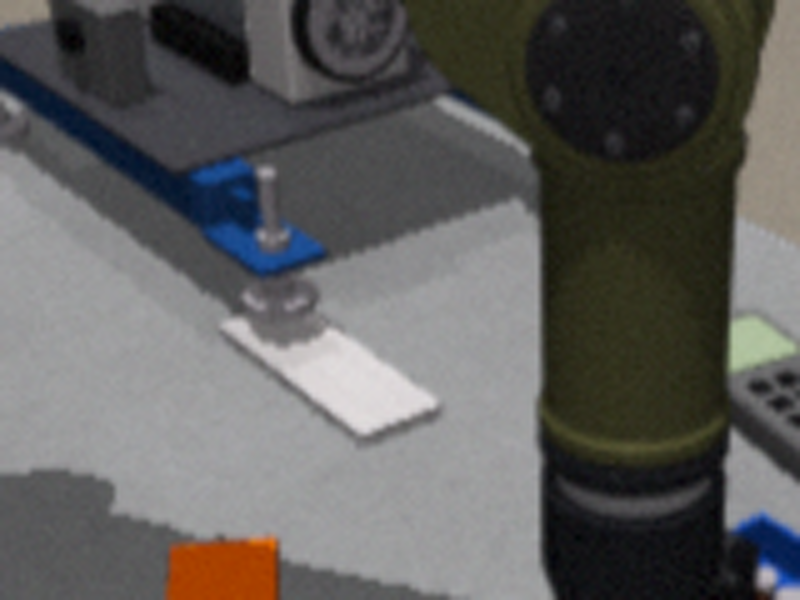

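View pics/t4.png

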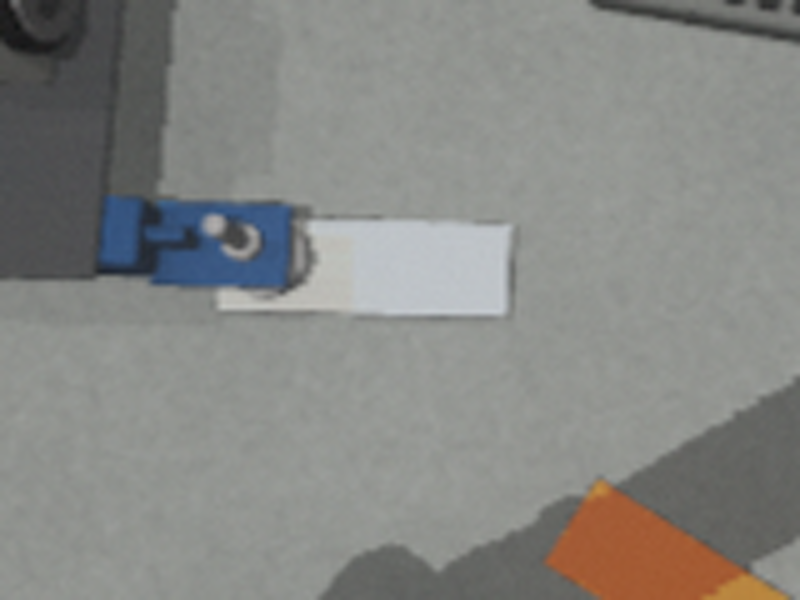

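View pics/s4b.png

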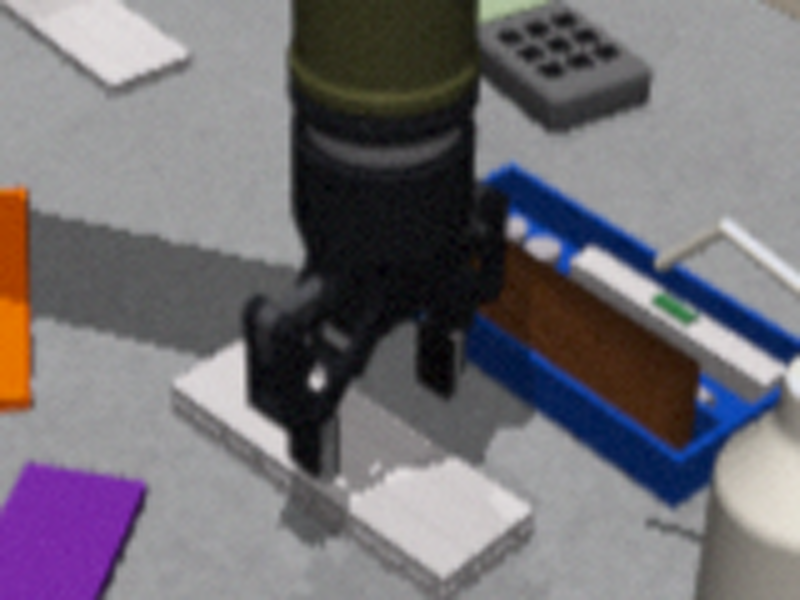

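Request:
move_arm([
  [0.001,0,-0.02],
  [0,0,-0.0065],
  [0,0,0],
  [0,0,0],
  [0,0,0],
  [0,0,0],
  [0,0,0],
  [0,0,0],
], turn=[0,0,0,0,0,0,0,0], grip=[40,40,40,255,255,255,255,255])

```text
time: 11.62
tcp_pos: [0.4566, -0.3008, 0.0372]
tcp_rot: [3.14, -0.001, 1.676]
ft_force: [-3.0, 2.3, 6.5]
finger_gap: 0.659
```

Request:
move_arm([
  [0,0,0.01],
  [0,0,0.02],
  [0,0,0.03],
  [0,0,0.01],
  [0,0,0],
], turn=[0,0,0,0,0], grip=[255,255,255,255,255])

```text
time: 12.03
tcp_pos: [0.4582, -0.3021, 0.1087]
tcp_rot: [3.135, 0.003, 1.676]
ft_force: [0.8, -0.4, -2.2]
finger_gap: 0.657
```

```bash
python3 - <<'E'
from h import *
snap(5,("side",))
crop(load("side",5),200,150,360,270,5,"s5")
E
```

```text
(no output)
```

View pics/s5.png

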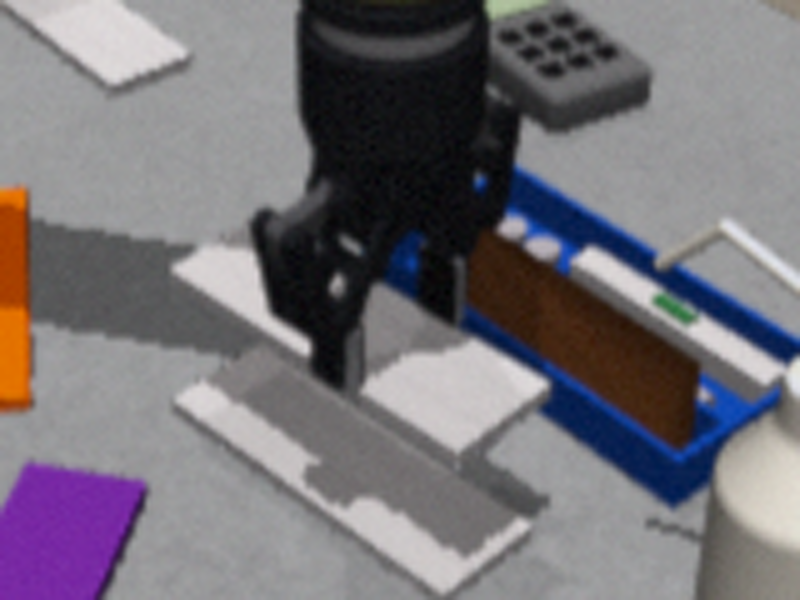

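Request:
move_arm([
  [0.006,0.015,0],
  [0.012,0.025,0],
  [0.014,0.03,0],
  [0.014,0.03,0],
  [0.014,0.03,0],
  [0.014,0.03,0],
  [0.014,0.03,0],
  [0.014,0.03,0],
  [0.0134,0.02,0],
  [0.008,0.011,-0.015],
  [0,0,-0.02],
  [0,0,-0.02],
  [0,0,-0.01],
  [0,0,0],
  [0,0,0],
], turn=[0,-0.015,-0.015,-0.015,-0.015,-0.015,-0.015,-0.015,-0.015,0,0,0,0,0,0], grip=[255,255,255,255,255,255,255,255,255,255,255,255,255,255,255])

```text
time: 13.33
tcp_pos: [0.5786, -0.0502, 0.0394]
tcp_rot: [-3.139, 0.001, 1.555]
ft_force: [0.6, -0.7, -2.1]
finger_gap: 0.656
```

```bash
python3 - <<'E'
from h import *
from workcell import robot
s=robot.sense();print(s["tcp_pos"],s["tcp_rot"])
snap(6)
crop(load("side",6),150,80,310,200,5,"s6");crop(load("top",6),100,130,260,250,5,"t6")
E
```

```text
[ 0.5786 -0.0502  0.0394] [-3.1394  0.0007  1.555 ]
```

View pics/s6.png

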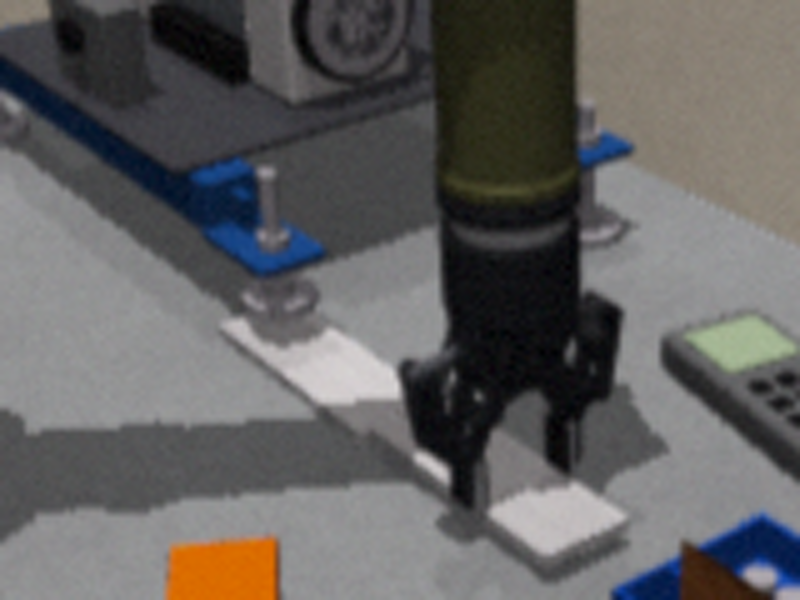

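View pics/t6.png

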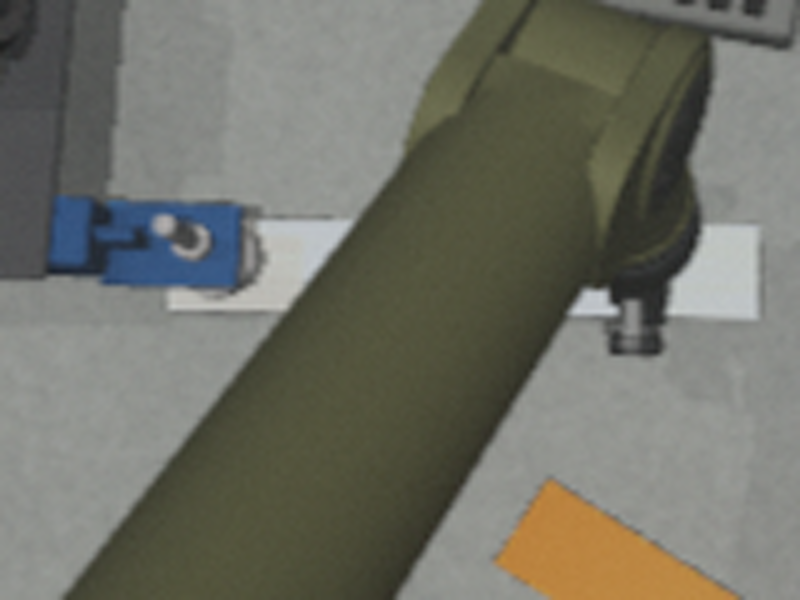

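Request:
move_arm([
  [0.001,0,0.003],
  [0,0,0],
  [0,0.025,0],
  [0,0.03,0],
  [0,0.03,0],
  [0,0.03,0],
  [0,0.03,0],
  [0,0.025,0],
  [0,0.0165,0],
  [0,0,0],
  [0,0,0],
], turn=[0,0,0,0,0,0,0,0,0,0,0], grip=[255,255,255,255,255,255,255,255,255,255,255])

```text
time: 14.35
tcp_pos: [0.5808, 0.1382, 0.044]
tcp_rot: [3.141, -0.0, 1.559]
ft_force: [-0.0, -0.7, -2.6]
finger_gap: 0.663
```

Request:
move_arm([
  [0,0,-0.002],
  [0,0,-0.002],
  [0,0,0],
  [0,0,0],
], turn=[0,0,0,0], grip=[255,255,255,255])

```text
time: 14.68
tcp_pos: [0.5805, 0.1354, 0.0392]
tcp_rot: [-3.141, 0.0, 1.554]
ft_force: [0.2, 0.0, -1.8]
finger_gap: 0.657
```

Request:
move_arm([
  [0,0,-0.0015],
  [0,0,-0.001],
  [0,0,0],
  [0,0,0],
], turn=[0,0,0,0], grip=[255,255,255,255])

```text
time: 15.02
tcp_pos: [0.5808, 0.1361, 0.0373]
tcp_rot: [3.141, 0.0, 1.555]
ft_force: [-2.6, -1.6, 3.4]
finger_gap: 0.658
```

Request:
move_arm([
  [0,0,0],
  [0,0,0],
  [0,0,0],
  [0,0,0.03],
  [0,0,0.04],
  [0,-0.01,0.03],
], turn=[0,0,0,0,0,0], grip=[40,40,40,40,40,40])

```text
time: 15.52
tcp_pos: [0.5808, 0.1292, 0.1385]
tcp_rot: [3.141, -0.001, 1.559]
ft_force: [1.1, 0.4, 0.8]
finger_gap: 0.844
```

Request:
move_arm([
  [0,-0.036,0],
  [0,-0.036,0],
  [0,-0.036,0],
  [0,-0.036,0],
  [0,-0.036,0],
  [0,-0.036,0],
  [0,-0.036,0],
  [0,-0.036,0],
  [0,-0.036,0],
  [0,-0.036,0],
  [-0.002,-0.036,0],
  [-0.002,-0.03,0],
  [0,0,-0.01],
  [0,0,0],
  [0,0,0],
], turn=[-0.027,0,0,0,0,0,0,0,0,0,0,0,0,0,0], grip=[150,150,150,150,150,150,150,150,150,150,150,150,150,150,150])

```text
time: 16.77
tcp_pos: [0.5765, -0.2982, 0.126]
tcp_rot: [-3.141, -0.001, 1.529]
ft_force: [1.1, 1.0, 0.1]
finger_gap: 0.412
```

```bash
python3 - <<'E'
from h import *
from workcell import robot
s=robot.sense();print(s["tcp_pos"],s["tcp_rot"],s["finger_gap"])
snap(7)
crop(load("side",7),200,130,360,250,5,"s7");crop(load("top",7),100,130,260,250,5,"t7")
E
```

```text
[ 0.5765 -0.2982  0.126 ] [-3.1405 -0.0014  1.529 ] 0.4123038657662343
```

View pics/s7.png

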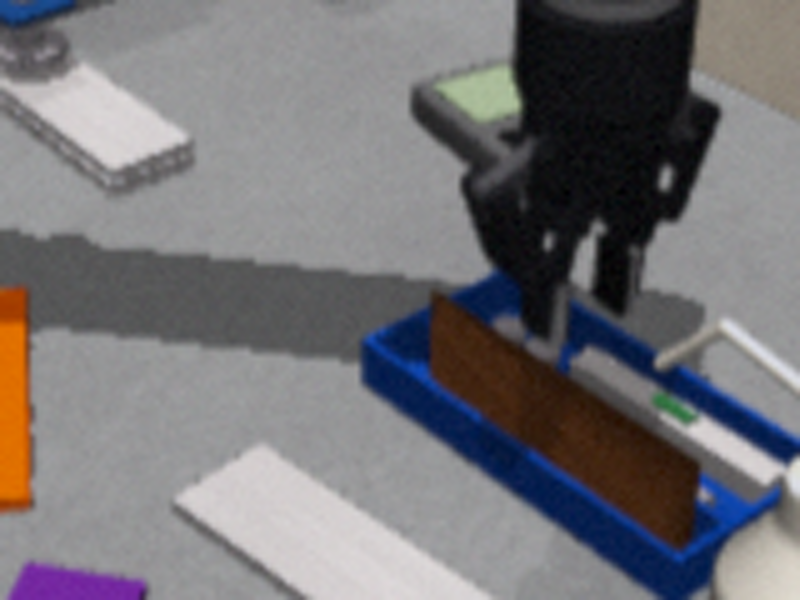

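View pics/t7.png

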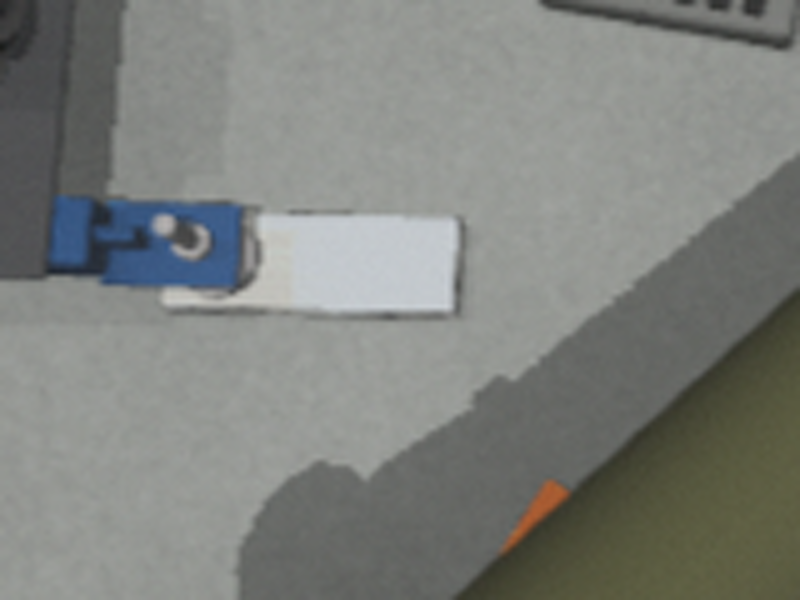

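Request:
move_arm([
  [0,-0.002,-0.03],
  [0,0,-0.025],
  [0,0,-0.012],
  [0,0,0],
  [0,0,0],
  [0,0,0],
  [0,0,0],
  [0,0,0],
], turn=[0,0,0,0,0,0,0,0], grip=[150,150,150,150,150,255,255,255], force=50)

```text
time: 17.53
tcp_pos: [0.5778, -0.3016, 0.0617]
tcp_rot: [3.139, 0.001, 1.529]
ft_force: [1.2, 0.9, 3.6]
finger_gap: 0.19
```

Request:
move_arm([
  [0,0,0],
  [0,0,0.01],
  [0,0,0.03],
  [0,0,0.03],
  [0,0,0],
  [0,0,0],
], turn=[0,0,0,0,0,0], grip=[255,255,255,255,255,255])

```text
time: 18.03
tcp_pos: [0.5775, -0.3022, 0.1324]
tcp_rot: [3.138, 0.001, 1.528]
ft_force: [0.2, -0.1, -0.8]
finger_gap: 0.184
```

```bash
python3 - <<'E'
from h import *
from workcell import robot
s=robot.sense();print(s["tcp_pos"],s["tcp_rot"],s["finger_gap"])
snap(8)
crop(load("side",8),200,130,360,250,5,"s8");crop(load("top",8),230,130,390,250,5,"t8")
E
```

```text
[ 0.5775 -0.3022  0.1324] [3.1376 0.0013 1.5285] 0.18405899840756512
```

View pics/s8.png

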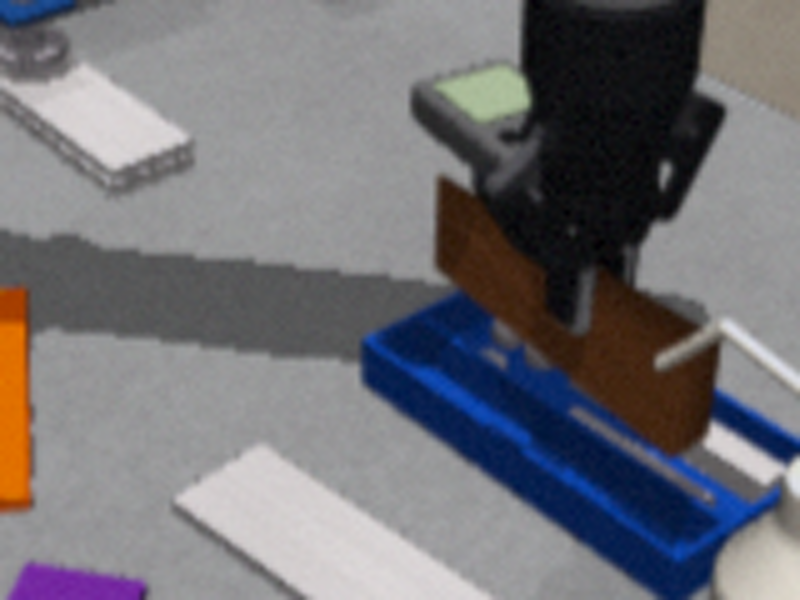

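View pics/t8.png

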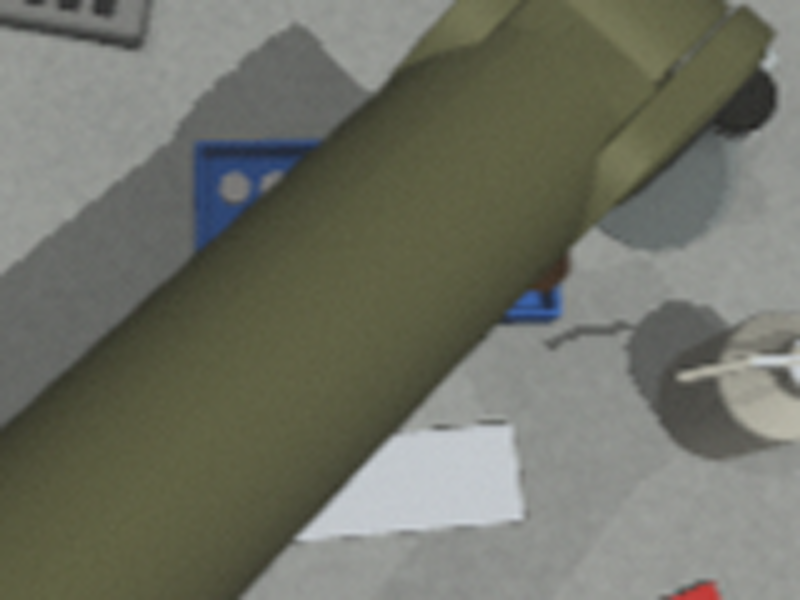

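Request:
move_arm([
  [0,0.03,0],
  [0,0.03,0],
  [-0.008,0.03,0],
  [-0.008,0.03,0],
  [-0.008,0.03,0],
  [-0.0085,0.03,0],
  [0,0.025,0],
  [0,0.015,0],
  [0,0,-0.03],
  [0,0,-0.03],
  [0,0,0],
  [0,0,0],
], turn=[0,0,-0.01,-0.01,-0.013,0,0,0,0,0,0,0], grip=[255,255,255,255,255,255,255,255,255,255,255,255])

```text
time: 19.13
tcp_pos: [0.5418, -0.0813, 0.068]
tcp_rot: [-3.136, 0.001, 1.495]
ft_force: [0.3, -0.7, -0.1]
finger_gap: 0.185
```

Request:
move_arm([
  [0,0,-0.005],
  [0,0,-0.003],
  [0,0,0],
  [0,0,0],
], turn=[0,0,0,0], grip=[255,255,255,255])

```text
time: 19.47
tcp_pos: [0.5446, -0.0815, 0.0626]
tcp_rot: [3.14, -0.0, 1.495]
ft_force: [0.1, 0.4, -1.7]
finger_gap: 0.186
```

Request:
move_arm([
  [0,0,-0.002],
  [0,0,-0.002],
  [0,0,0],
  [0,0,0],
], turn=[0,0,0,0], grip=[255,255,255,255])

```text
time: 19.8
tcp_pos: [0.5441, -0.0812, 0.0579]
tcp_rot: [3.142, -0.0, 1.496]
ft_force: [1.0, 0.5, -1.2]
finger_gap: 0.196
```

```bash
python3 - <<'E'
from h import *
snap(9)
crop(load("side",9),180,90,340,210,5,"s9");crop(load("top",9),130,130,290,250,5,"t9")
E
```

```text
(no output)
```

View pics/s9.png

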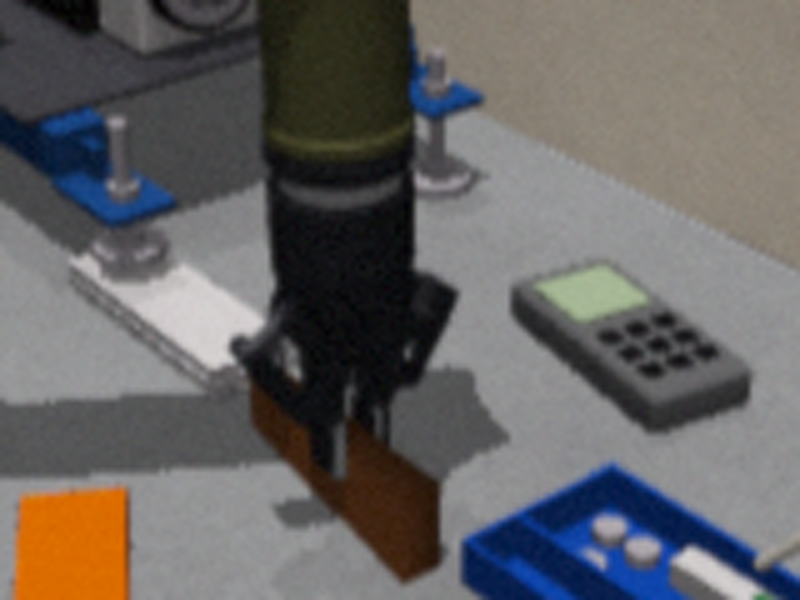

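View pics/t9.png

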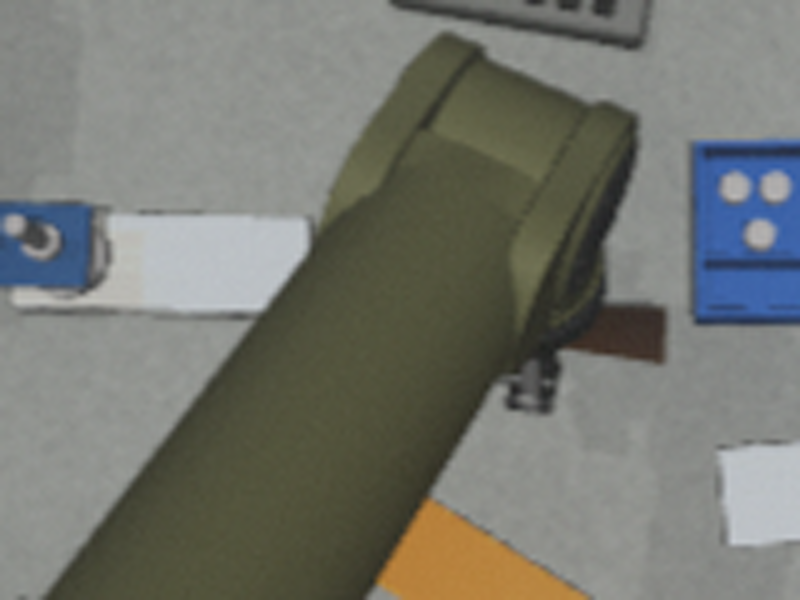

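Request:
move_arm([
  [0,0,0],
  [0,0,0],
  [0,0,0],
  [0,0,0.02],
  [0,0,0.03],
  [-0.02,0,0.01],
  [-0.025,0,0],
  [0,0,0],
  [0,0,0],
], turn=[0,0,0,0,0,0,0,0,0], grip=[150,150,150,150,150,255,255,255,255])

```text
time: 20.65
tcp_pos: [0.4984, -0.0808, 0.118]
tcp_rot: [3.141, -0.002, 1.496]
ft_force: [0.7, 0.3, 0.3]
finger_gap: 0.001
```

```bash
python3 - <<'E'
from h import *
snap(10,("side",))
crop(load("side",10),180,90,340,210,5,"s10")
E
```

```text
(no output)
```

View pics/s10.png

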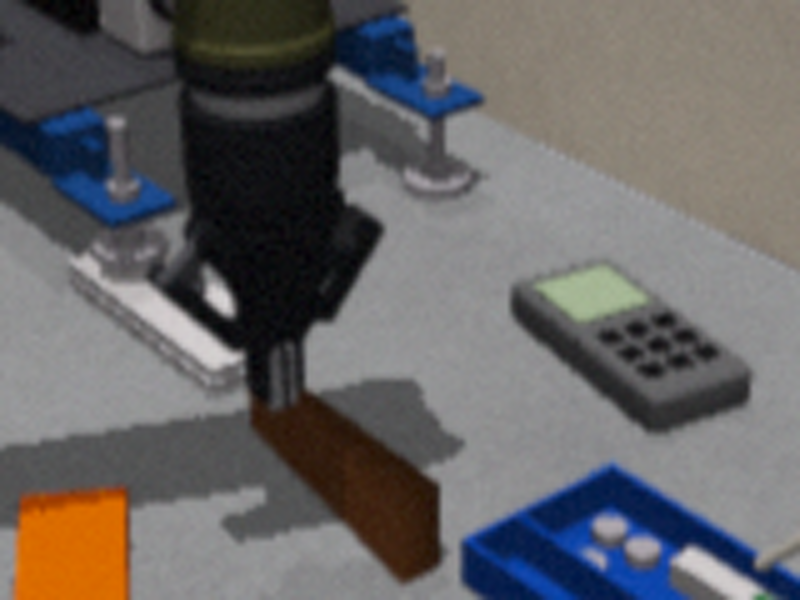

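Request:
move_arm([
  [0,0,-0.03],
  [0,0,-0.023],
  [0,0,0],
  [0.01,0,0],
  [0.006,0,0],
  [0.006,0,0],
  [0.005,0,0],
  [0.005,0,0],
  [0.005,0,0],
  [0,0,0],
], turn=[0,0,0,0,0,0,0,0,0,0], grip=[255,255,255,255,255,255,255,255,255,255])

```text
time: 21.53
tcp_pos: [0.5374, -0.0812, 0.0653]
tcp_rot: [3.14, 0.0, 1.496]
ft_force: [0.5, -0.4, 0.7]
finger_gap: -0.004
```

```bash
python3 - <<'E'
from h import *
snap(11,("side",))
crop(load("side",11),180,90,340,210,5,"s11")
E
```

```text
(no output)
```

View pics/s11.png

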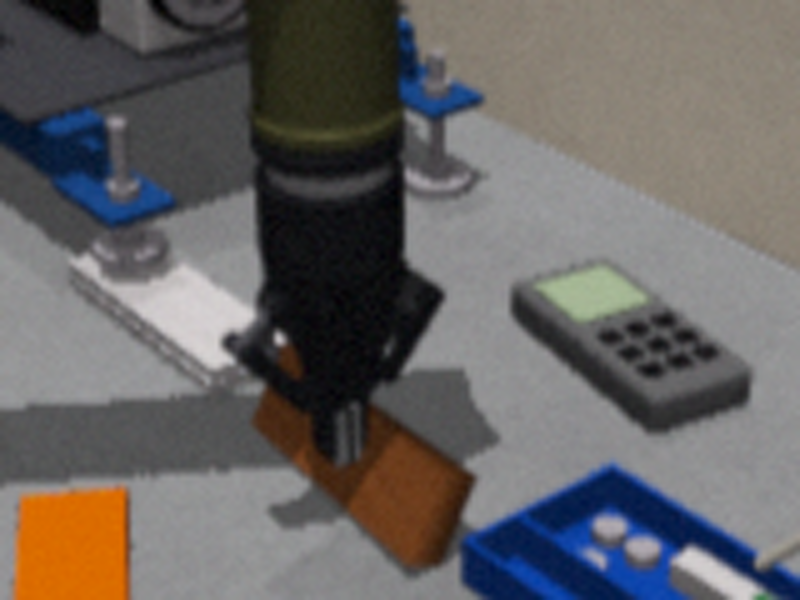

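Request:
move_arm([
  [0.006,0,0],
  [0.006,0,0],
  [0.006,0,0],
  [0,0,0],
  [0,0,0.03],
  [-0.03,0,0.03],
  [0,0,0],
], turn=[0,0,0,0,0,0,0], grip=[255,255,255,255,255,255,255])

```text
time: 22.17
tcp_pos: [0.5245, -0.0824, 0.1291]
tcp_rot: [3.136, -0.004, 1.494]
ft_force: [0.9, -2.1, -0.2]
finger_gap: -0.0
```

```bash
python3 - <<'E'
from h import *
snap(12)
crop(load("side",12),180,90,340,210,5,"s12");crop(load("top",12),130,130,290,250,5,"t12")
E
```

```text
(no output)
```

View pics/s12.png

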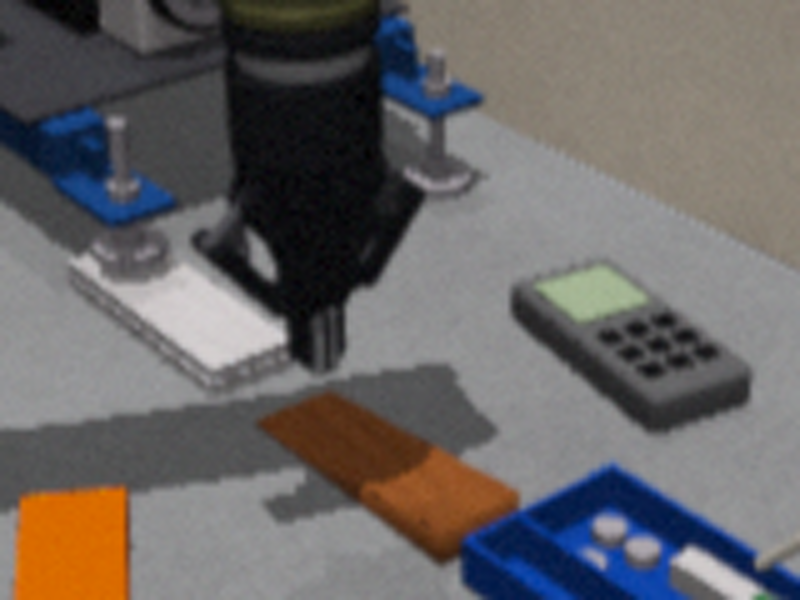

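View pics/t12.png

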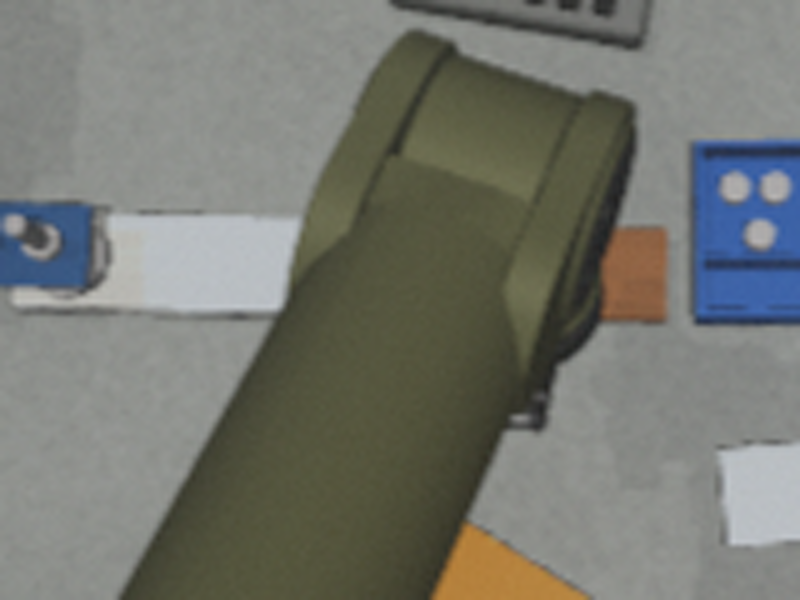

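```bash
python3 - <<'E'
from h import *
T=load("top",12);S=load("side",12)
f=lambda p:(130+p[0]/5-.4,130+p[1]/5-.4)
g=lambda p:(180+p[0]/5-.4,90+p[1]/5-.4)
print("T thick top",onz(T,*f((667,228)),.0255),onz(T,*f((666,323)),.0255 if 0 else 0.0))
print("S thin",onz(S,*g((258,424)),.002),onz(S,*g((333,392)),.003))
print("S thick",onz(S,*g((445,562)),0.0),onz(S,*g((518,493)),.0255))
print("plate back T",onz(T,*f((305,218)),.02)) 
E
```

```text
T thick top [ 0.6066 -0.1509  0.0255] [ 0.5519 -0.1514  0.    ]
S thin [0.5528 0.0222 0.002 ] [0.6082 0.0214 0.003 ]
S thick [ 0.5562 -0.1522  0.    ] [ 0.6053 -0.1549  0.0255]
plate back T [0.6104 0.0724 0.02  ]
```

Request:
move_arm([
  [0.027,-0.017,0],
  [0.027,-0.017,0],
  [0,0,0],
  [0,0,-0.03],
  [0,0,-0.03],
  [0,0,-0.03],
  [0,0,-0.01],
  [0,0,0],
  [0,0,0],
], turn=[0.04,0.035,0,0,0,0,0,0,0], grip=[40,40,40,40,40,40,40,40,40])

```text
time: 23.02
tcp_pos: [0.5784, -0.1157, 0.0239]
tcp_rot: [-3.14, 0.001, 1.57]
ft_force: [0.4, -0.6, 0.3]
finger_gap: 0.847
```

```bash
python3 - <<'E'
from h import *
snap(13)
crop(load("side",13),180,90,340,210,5,"s13");crop(load("top",13),130,130,290,250,5,"t13")
E
```

```text
(no output)
```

View pics/s13.png

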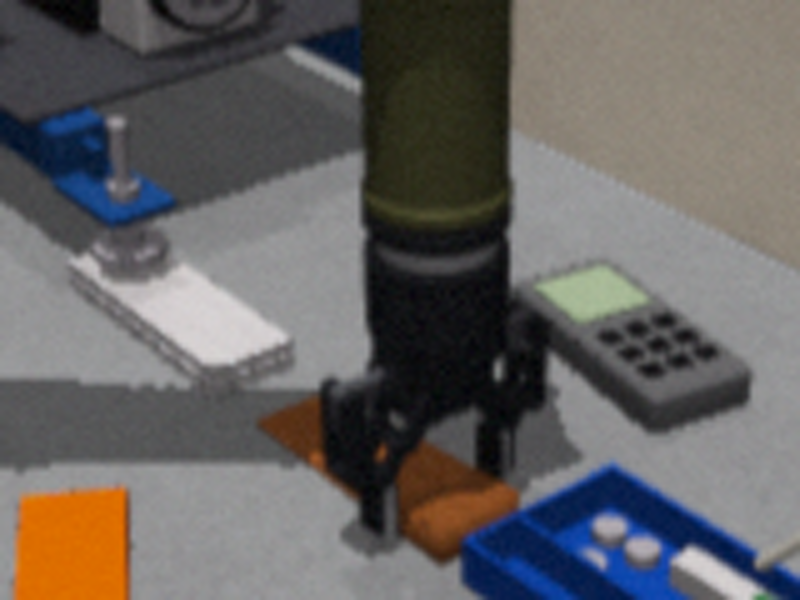

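Request:
move_arm([
  [0,0,0.002],
  [0,0,0],
  [0,0,0],
  [0,0,0],
  [0,0,0],
  [0,0,0.01],
  [0,0,0.02],
  [0,0,0.01],
  [0,0,0],
  [0,0,0],
], turn=[0,0,0,0,0,0,0,0,-0.012,0], grip=[40,255,255,255,255,255,255,255,255,255], force=60)

```text
time: 23.95
tcp_pos: [0.5791, -0.115, 0.067]
tcp_rot: [3.14, -0.0, 1.558]
ft_force: [-0.2, 0.7, -1.0]
finger_gap: 0.627
```

```bash
python3 - <<'E'
from h import *
from workcell import robot
s=robot.sense();print(s["tcp_pos"],s["tcp_rot"],s["finger_gap"],s["ft_force"])
snap(14)
crop(load("side",14),180,90,340,210,5,"s14");crop(load("top",14),130,130,290,250,5,"t14")
E
```

```text
[ 0.5791 -0.115   0.067 ] [ 3.1399 -0.0004  1.5584] 0.6271347640715967 [-0.1767  0.6549 -0.9784]
```

View pics/s14.png

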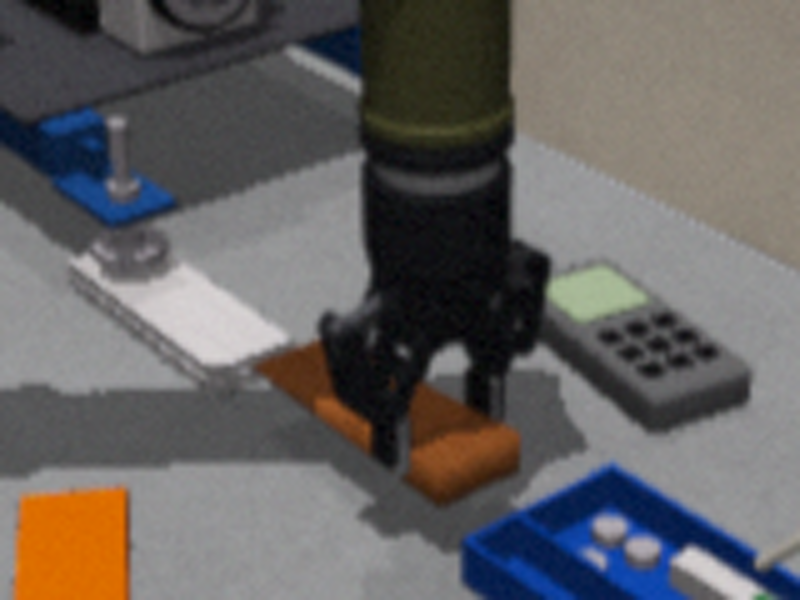

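View pics/t14.png

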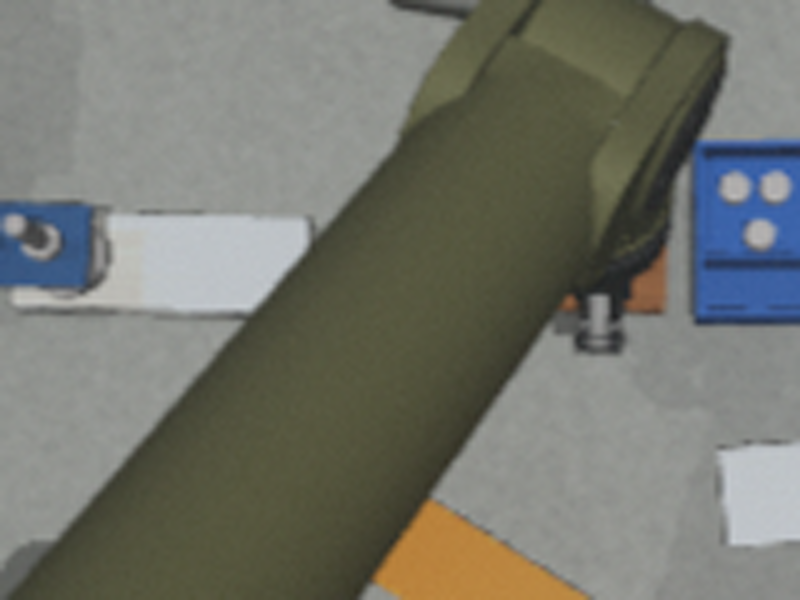

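Request:
move_arm([
  [0,0,-0.016],
  [0,0.03,0],
  [0,0.035,0],
  [0,0.035,0],
  [0,0.03,0],
  [0,0.01,0],
  [0,0,-0.001],
  [0,0,0],
], turn=[0,0,0,0,0,0,0,0], grip=[255,255,255,255,255,255,255,255])

```text
time: 24.72
tcp_pos: [0.5781, 0.0248, 0.0486]
tcp_rot: [-3.14, 0.001, 1.56]
ft_force: [-0.4, -1.3, -0.4]
finger_gap: 0.627
```

Request:
move_arm([
  [0,0,-0.001],
  [0,0,-0.001],
  [0,0,0],
  [0,0,0],
], turn=[0,0,0,0], grip=[255,255,255,255])

```text
time: 25.05
tcp_pos: [0.5786, 0.0227, 0.0476]
tcp_rot: [3.141, 0.001, 1.556]
ft_force: [-0.8, -1.6, 2.7]
finger_gap: 0.628
```

```bash
python3 - <<'E'
from h import *
from workcell import robot
s=robot.sense();print(s["tcp_pos"],s["tcp_rot"],s["finger_gap"],s["ft_force"])
snap(15)
crop(load("side",15),150,80,310,200,5,"s15");crop(load("top",15),90,130,250,250,5,"t15")
E
```

```text
[0.5786 0.0227 0.0476] [3.1414 0.0009 1.5562] 0.628218846757408 [-0.7836 -1.5749  2.7133]
```

View pics/s15.png

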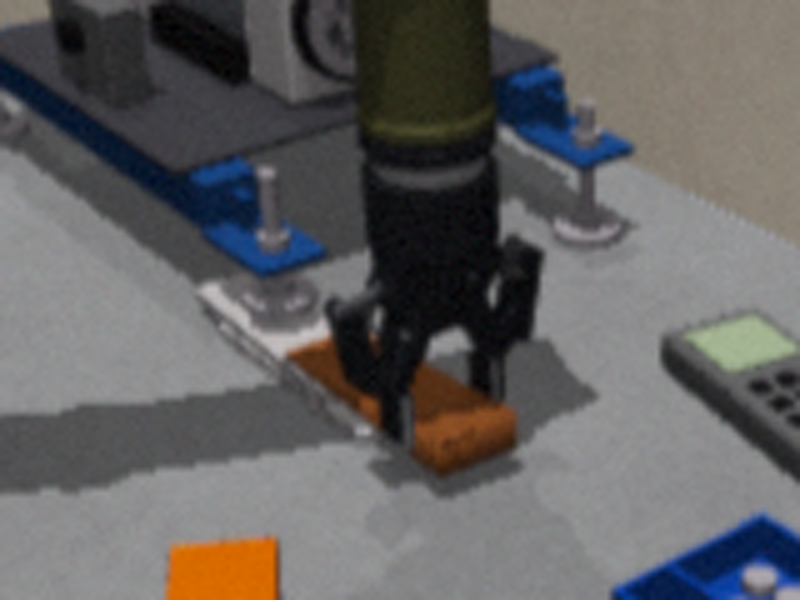

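View pics/t15.png

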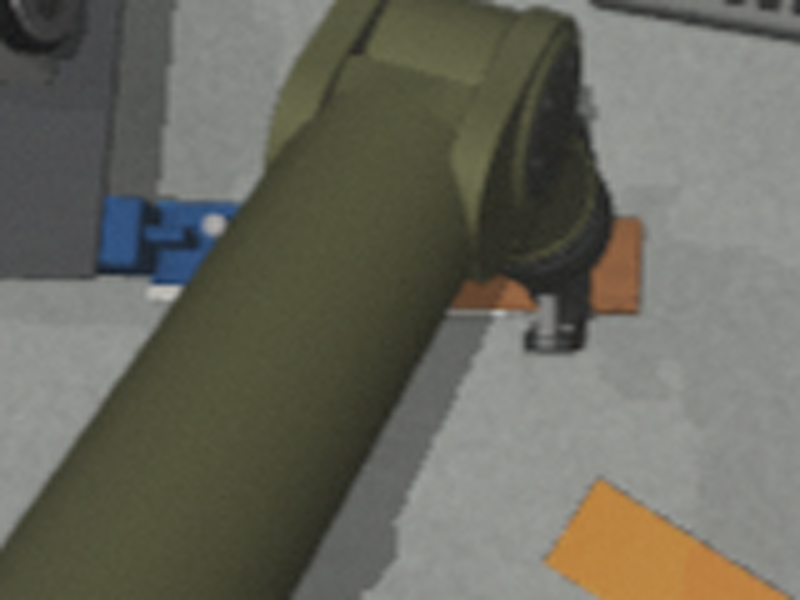

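```bash
python3 - <<'E'
from h import *
S=load("side",15);T=load("top",15)
crop(S,180,120,260,180,10,"s15z");crop(T,100,160,180,200,10,"t15z")
E
```

```text
(no output)
```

View pics/s15z.png

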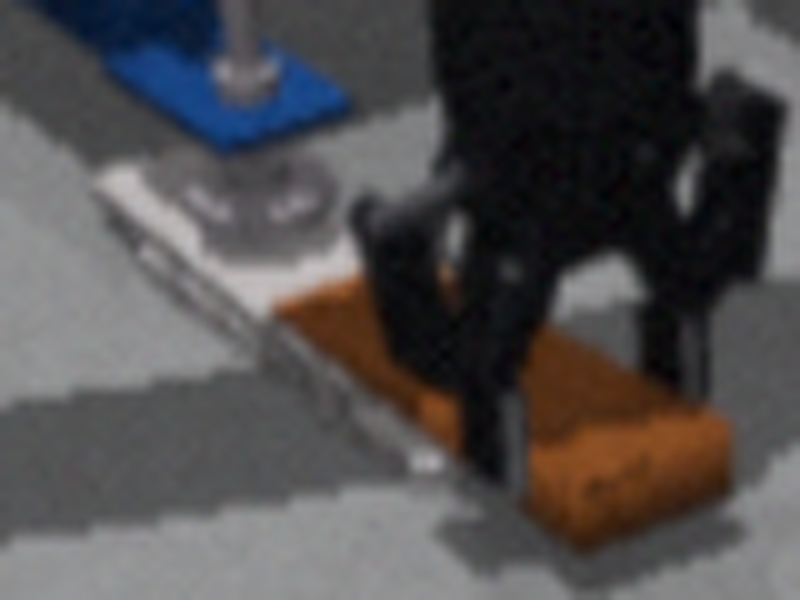

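View pics/t15z.png

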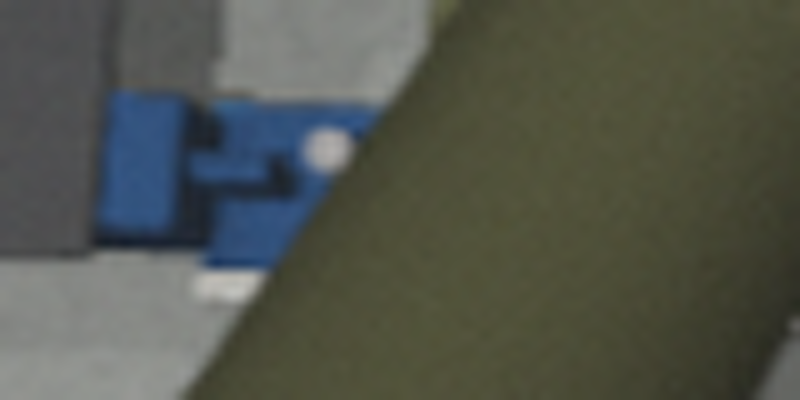

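```bash
python3 - <<'E'
from h import *
S=load("side",15);T=load("top",15)
g=lambda p:(180+p[0]/10-.45,120+p[1]/10-.45)
print("plate2 far",onz(S,*g((95,187)),.02),"T",onz(T,100+19.3-.45,160+28.5-.45,.02))
print("lower far?",onz(S,*g((120,222)),.01),onz(S,*g((145,250)),.01))
print("wedge thin",onz(S,*g((273,305)),.021),onz(S,*g((430,470)),.01))
E
```

```text
plate2 far [0.5534 0.2759 0.02  ] T [0.5601 0.2903 0.02  ]
lower far? [0.5559 0.2655 0.01  ] [0.5526 0.2427 0.01  ]
wedge thin [0.5572 0.1658 0.021 ] [0.5505 0.0649 0.01  ]
```

Request:
move_arm([
  [0,0,0.003],
  [0,0,0],
  [0.001,0.02,0],
  [0,0.02,0],
  [0,0.01,0],
  [0,0,0],
  [0,0,-0.002],
  [0,0,0],
], turn=[0,0,0,0,0,0,0,0], grip=[255,255,255,255,255,255,255,255])

```text
time: 25.82
tcp_pos: [0.5797, 0.074, 0.0483]
tcp_rot: [3.141, 0.0, 1.558]
ft_force: [0.1, 0.7, 0.6]
finger_gap: 0.63
```

Request:
move_arm([
  [0,0,0],
  [0,0,0],
  [0,0,0],
  [0,0,0.03],
  [0,-0.02,0.03],
  [0,-0.04,0.02],
  [0,-0.04,0],
  [0,-0.01,0],
  [0,0,0],
], turn=[0,0,0,0,0,0,0,0,0], grip=[40,40,40,40,40,255,255,255,255])

```text
time: 26.57
tcp_pos: [0.5791, -0.0386, 0.1279]
tcp_rot: [3.14, 0.002, 1.55]
ft_force: [-0.3, -0.2, -0.6]
finger_gap: 0.278
```

```bash
python3 - <<'E'
from h import *
from workcell import robot
s=robot.sense();print(s["tcp_pos"],s["tcp_rot"],s["finger_gap"],s["ft_force"])
snap(16)
crop(load("side",16),170,110,270,185,8,"s16");crop(load("top",16),90,150,190,225,8,"t16")
E
```

```text
[ 0.5791 -0.0386  0.1279] [3.1401 0.0018 1.5502] 0.27815226736021625 [-0.2653 -0.2232 -0.5605]
```

View pics/s16.png

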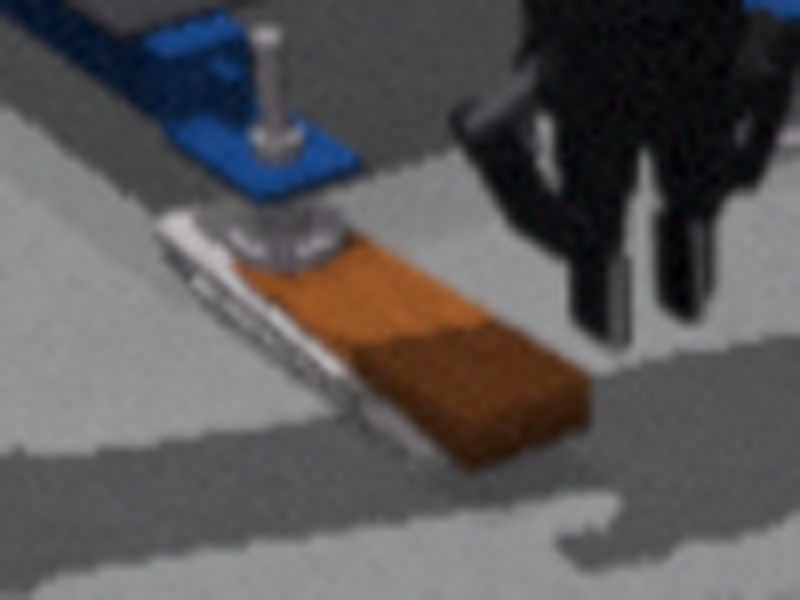

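View pics/t16.png

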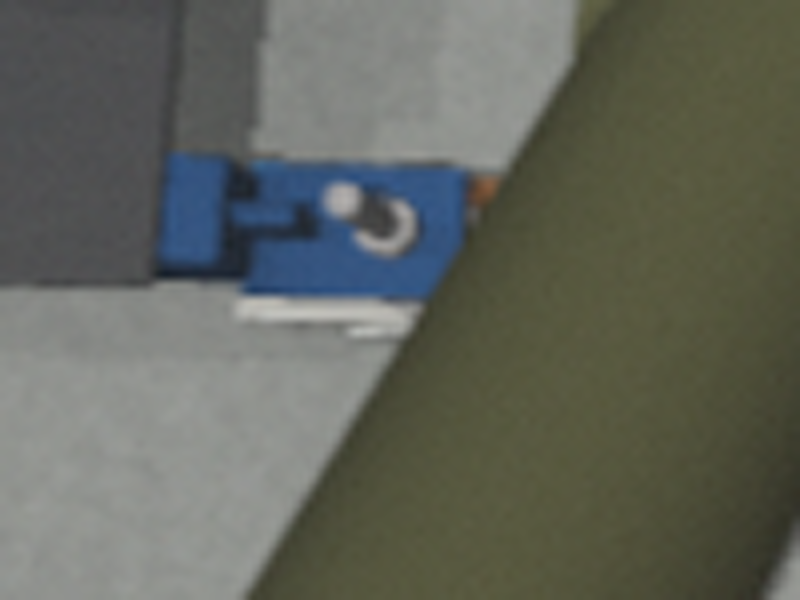

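Request:
move_arm([
  [0,0,-0.03],
  [0,0,-0.03],
  [0,0,-0.018],
  [0,0.02,0],
  [0,0.02,0],
  [0,0.01,0],
  [0,0,0],
  [0,0,0],
], turn=[0,0,0,0,0,0,0,0], grip=[255,255,255,255,255,255,255,255])

```text
time: 27.33
tcp_pos: [0.5797, 0.0187, 0.0488]
tcp_rot: [3.142, 0.0, 1.562]
ft_force: [0.4, -1.2, 0.3]
finger_gap: -0.0
```

Request:
move_arm([
  [0,0.004,0],
  [0,0.004,0],
  [0,0.004,0],
  [0,0.004,0],
  [0,0,0],
  [0,0,0],
], turn=[0,0,0,0,0,0], grip=[255,255,255,255,255,255])

```text
time: 27.83
tcp_pos: [0.5804, 0.031, 0.0499]
tcp_rot: [3.14, 0.003, 1.557]
ft_force: [1.0, -5.1, 4.8]
finger_gap: 0.0
```

```bash
python3 - <<'E'
from h import *
from workcell import robot
s=robot.sense();print(s["tcp_pos"],s["tcp_rot"],s["finger_gap"],s["ft_force"])
snap(17)
crop(load("side",17),170,110,270,185,8,"s17");crop(load("top",17),90,150,190,225,8,"t17")
E
```

```text
[0.5804 0.031  0.0499] [3.1396 0.0025 1.5568] 0.00028446532883557094 [ 1.0353 -5.1253  4.8013]
```

View pics/s17.png

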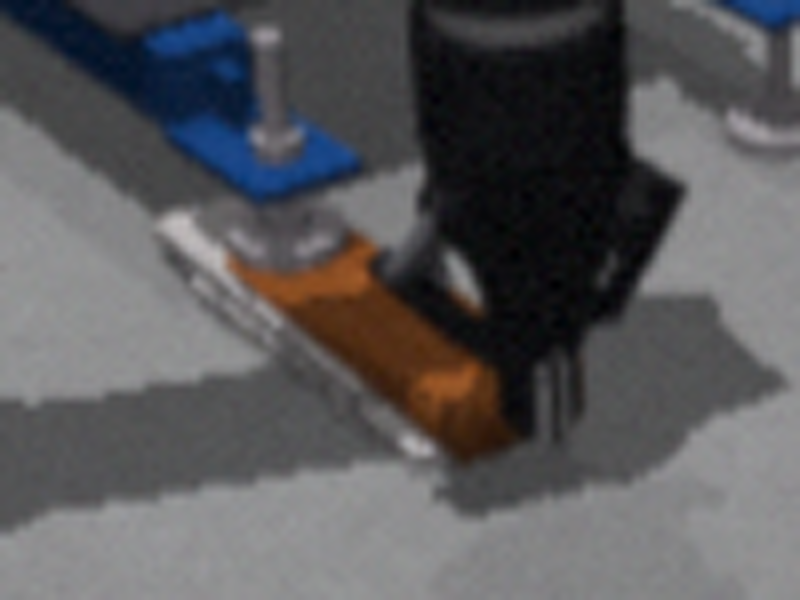

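View pics/t17.png

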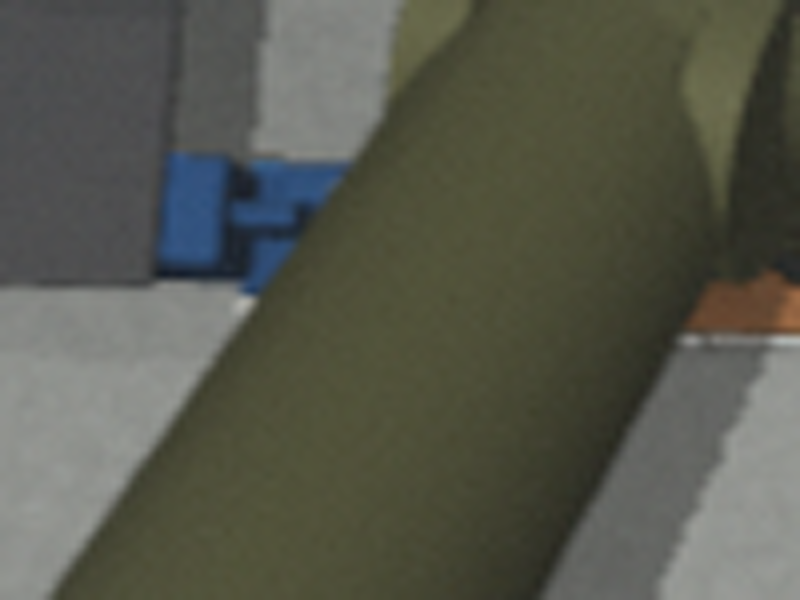

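Request:
move_arm([
  [0,0.003,0],
  [0,0.003,0],
  [0,0.003,0],
  [0,0,0],
  [0,0,0],
], turn=[0,0,0,0,0], grip=[255,255,255,255,255])

```text
time: 28.35
tcp_pos: [0.5811, 0.0376, 0.0505]
tcp_rot: [3.138, 0.005, 1.555]
ft_force: [-0.4, -9.4, 7.6]
finger_gap: -0.001
```

```bash
python3 - <<'E'
from h import *
from workcell import robot
s=robot.sense();print(s["tcp_pos"],s["tcp_rot"],s["finger_gap"],s["ft_force"])
snap(18)
crop(load("side",18),170,110,270,185,8,"s18")
E
```

```text
[0.5811 0.0376 0.0505] [3.138  0.005  1.5553] -0.0008837830633056134 [-0.366  -9.3623  7.5981]
```

View pics/s18.png

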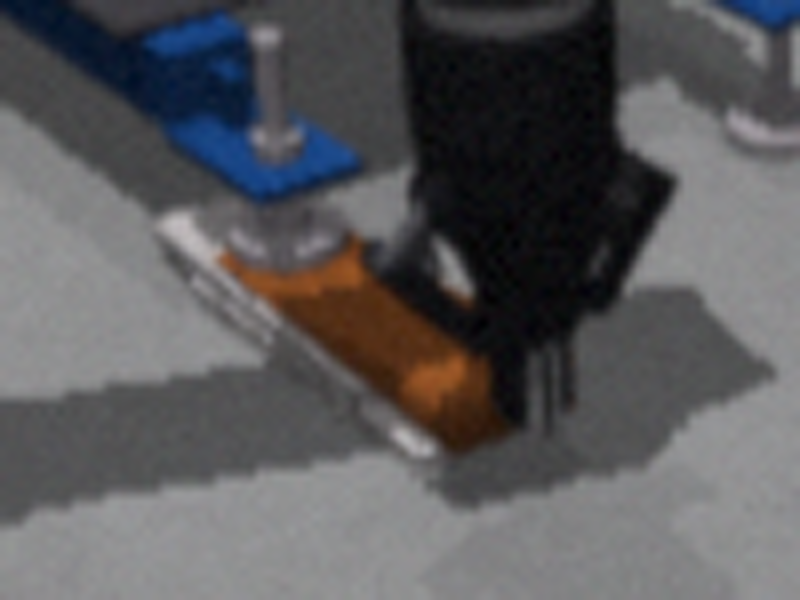

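```bash
python3 - <<'E'
from h import *
S=load("side",18)
for y in(.045,.05):
  for z in(.010,.015,.02,.035,.04,.045):
    for x in(.5525,):
      p=proj(S,[x,y,z]); print(y,z,((p-[170,110]+.45)*8).round())
for y,z in((.071,.01),(.071,0),(.103,.02),(.103,.01),(.25,.01)): print("plate",y,z,((proj(S,[.55,y,z])-[170,110]+.45)*8).round())
E
```

```text
0.045 0.01 [457. 476.]
0.045 0.015 [457. 465.]
0.045 0.02 [456. 453.]
0.045 0.035 [453. 420.]
0.045 0.04 [452. 408.]
0.045 0.045 [451. 397.]
0.05 0.01 [450. 470.]
0.05 0.015 [449. 459.]
0.05 0.02 [448. 448.]
0.05 0.035 [446. 414.]
0.05 0.04 [445. 403.]
0.05 0.045 [444. 391.]
plate 0.071 0.01 [414. 450.]
plate 0.071 0 [416. 472.]
plate 0.103 0.02 [367. 394.]
plate 0.103 0.01 [369. 416.]
plate 0.25 0.01 [182. 275.]
```

Request:
move_arm([
  [0,-0.01,0],
  [0,-0.03,0],
  [0,-0.03,0.03],
  [0,0,0.03],
  [0,0,0],
], turn=[0,0,0,0,0], grip=[255,255,255,255,255])

```text
time: 28.87
tcp_pos: [0.5824, -0.03, 0.1134]
tcp_rot: [3.134, -0.001, 1.554]
ft_force: [1.2, -0.8, 0.9]
finger_gap: 0.003
```

```bash
python3 - <<'E'
from h import *
from workcell import robot
s=robot.sense();print(s["tcp_pos"],s["tcp_rot"],s["finger_gap"],s["ft_force"])
snap(19)
crop(load("side",19),180,120,260,180,10,"s19")
crop(load("top",19),90,150,190,225,8,"t19")
E
```

```text
[ 0.5824 -0.03    0.1134] [ 3.1337 -0.0013  1.5538] 0.002536070661968768 [ 1.1678 -0.8291  0.9217]
```

View pics/s19.png

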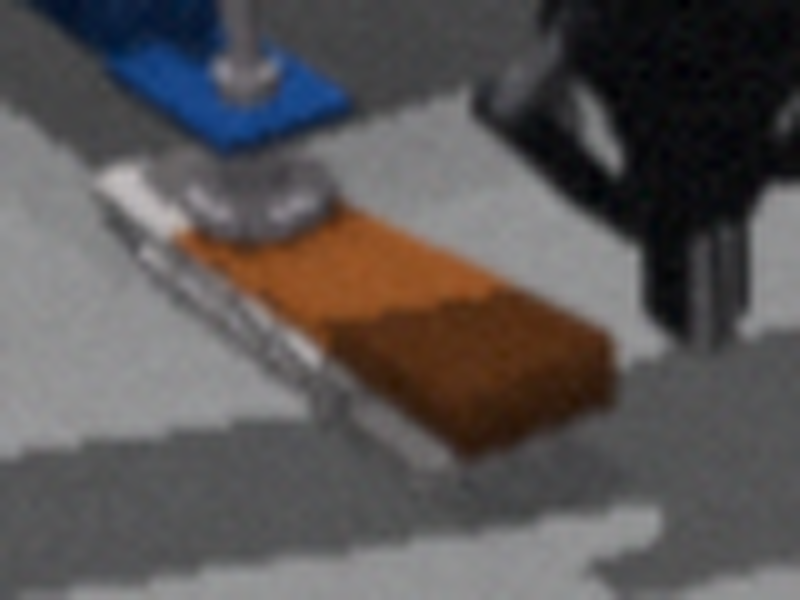

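View pics/t19.png

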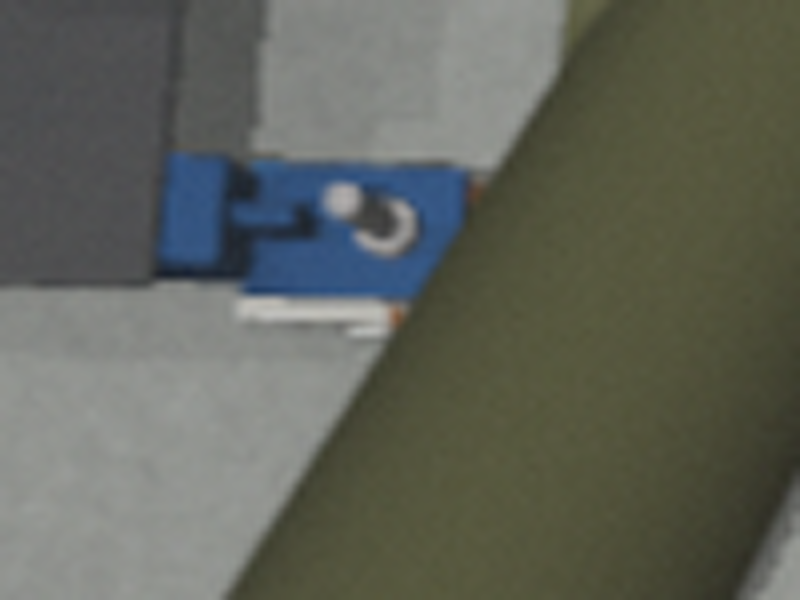

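```bash
python3 - <<'E'
from h import *
S=load("side",19)
g=lambda p:(180+p[0]/10-.45,120+p[1]/10-.45)
print("thin at z.021",onz(S,*g((178,237)),.021),"if z .03",onz(S,*g((178,237)),.03))
print("thick if z.02",onz(S,*g((465,460)),.02)," .015",onz(S,*g((465,460)),.015)," .010",onz(S,*g((465,460)),.01))
print("thick top-left/right right-bottom",onz(S,*g((612,405)),.02),onz(S,*g((612,405)),.015),onz(S,*g((612,340)),.045))
print("p2 back?",onz(S,*g((330,385)),.02))
print("p1 back",onz(S,*g((450,468)),.01))
E
```

```text
thin at z.021 [0.5566 0.2252 0.021 ] if z .03 [0.5489 0.2102 0.03  ]
thick if z.02 [0.5536 0.0491 0.02  ]  .015 [0.5578 0.056  0.015 ]  .010 [0.562  0.0629 0.01  ]
thick top-left/right right-bottom [0.6068 0.0471 0.02  ] [0.6115 0.0539 0.015 ] [0.6058 0.0439 0.045 ]
p2 back? [0.5455 0.1127 0.02  ]
p1 back [0.5559 0.0619 0.01  ]
```

```bash
python3 - <<'E'
from h import *
S=load("side",19);T=load("top",19)
off=np.array([-.47,-1.1])
th=np.linspace(0,2*np.pi,181)
im=cv2.resize(S["image"][120:180,180:260,::-1],None,fx=10,fy=10,interpolation=cv2.INTER_CUBIC)
for z,c in((.028,(0,0,255)),(.033,(0,255,0)),(.038,(255,255,0))):
    P=np.array([proj(S,[.580+.025*np.cos(t),.2115+.025*np.sin(t),z]) for t in th])-off
    q=((P-[180,120]+.5)*10).round().astype(np.int32)
    cv2.polylines(im,[q],True,c,1)
for x,y in((-.025,-.025),(.025,-.025),(.025,.055),(-.025,.055)):
    for z in(.074,):
        q=((proj(S,[.58+x,.2115+y,z])-off-[180,120]+.5)*10).astype(int); cv2.circle(im,tuple(map(int,q)),3,(0,255,255),-1)
cv2.imwrite("pics/ov.png",im)
E
```

```text
(no output)
```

View pics/ov.png

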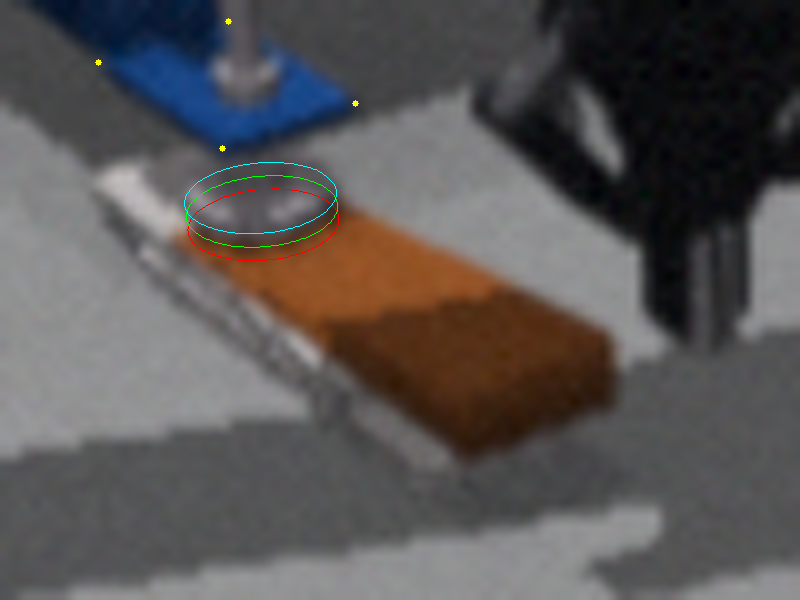

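The wedge now looks level, and the images still suggest about 5 mm of slack under the pad. Pushing again in small steps and watching the force.

Request:
move_arm([
  [0,0,-0.03],
  [0,0.02,-0.031],
  [0,0.02,0],
  [0,0.02,0],
  [0,0,0],
  [0,0,0],
], turn=[0,0,0,0,0,0], grip=[255,255,255,255,255,255])

```text
time: 29.47
tcp_pos: [0.5785, 0.0353, 0.0459]
tcp_rot: [-3.139, -0.0, 1.563]
ft_force: [0.3, -0.0, -0.6]
finger_gap: 0.002
```

Request:
move_arm([
  [0,0.003,0],
  [0,0.003,0],
  [0,0,0],
  [0,0,0],
], turn=[0,0,0,0], grip=[255,255,255,255])

```text
time: 29.8
tcp_pos: [0.5796, 0.0386, 0.0475]
tcp_rot: [3.141, -0.0, 1.558]
ft_force: [0.9, -0.1, -1.1]
finger_gap: -0.0
```

Request:
move_arm([
  [0,0.003,0],
  [0,0.003,0],
  [0,0,0],
  [0,0,0],
], turn=[0,0,0,0], grip=[255,255,255,255])

```text
time: 30.13
tcp_pos: [0.5796, 0.0453, 0.0474]
tcp_rot: [3.141, -0.0, 1.559]
ft_force: [0.3, -0.1, 0.1]
finger_gap: 0.002
```

Request:
move_arm([
  [0,0.003,0],
  [0,0.003,0],
  [0,0.003,0],
  [0,0,0],
], turn=[0,0,0,0], grip=[255,255,255,255])

```text
time: 30.47
tcp_pos: [0.5797, 0.0551, 0.0474]
tcp_rot: [3.141, -0.0, 1.56]
ft_force: [1.0, -0.3, -0.1]
finger_gap: 0.004
```

Request:
move_arm([
  [0,0.003,0],
  [0,0.003,0],
  [0,0.003,0],
  [0,0,0],
], turn=[0,0,0,0], grip=[255,255,255,255])

```text
time: 30.8
tcp_pos: [0.5796, 0.0641, 0.0473]
tcp_rot: [-3.142, -0.0, 1.56]
ft_force: [0.3, -0.6, -0.5]
finger_gap: -0.002
```

Request:
move_arm([
  [0,0.002,0],
  [0,0.002,0],
  [0,0.002,0],
  [0,0,0],
], turn=[0,0,0,0], grip=[255,255,255,255])

```text
time: 31.13
tcp_pos: [0.5796, 0.0664, 0.0474]
tcp_rot: [3.141, 0.003, 1.557]
ft_force: [0.5, -5.0, -0.0]
finger_gap: -0.003
```

Request:
move_arm([
  [0,0.0015,0],
  [0,0.0015,0],
  [0,0,0],
  [0,0,0],
], turn=[0,0,0,0], grip=[255,255,255,255])

```text
time: 31.47
tcp_pos: [0.5796, 0.0669, 0.0475]
tcp_rot: [3.141, 0.006, 1.555]
ft_force: [-1.1, -10.4, 0.7]
finger_gap: -0.001
```

Request:
move_arm([
  [0,0.001,0],
  [0,0,0],
  [0,0,0],
], turn=[0,0,0], grip=[255,255,255])

```text
time: 31.72
tcp_pos: [0.5796, 0.0669, 0.0475]
tcp_rot: [3.141, 0.007, 1.555]
ft_force: [-0.1, -10.2, 1.3]
finger_gap: 0.0
```

Request:
move_arm([
  [0,-0.01,0],
  [0,-0.03,0],
  [0,-0.04,0],
  [0,-0.03,0.03],
  [0,0,0.04],
  [-0.04,0,0],
  [-0.04,0,0],
  [-0.03,-0.03,0],
  [0,-0.04,0],
  [0,-0.04,0],
  [0,0,0],
  [0,0,0],
], turn=[0,0,0,0,0,0,0,0,0,0,0,0], grip=[255,255,255,255,255,255,255,255,255,255,255,255])

```text
time: 32.72
tcp_pos: [0.4698, -0.1481, 0.1174]
tcp_rot: [3.14, -0.001, 1.553]
ft_force: [-0.3, 1.1, -0.5]
finger_gap: 0.003
```

```bash
python3 - <<'E'
from h import *
from workcell import robot
s=robot.sense();print(s["tcp_pos"],s["ft_force"],s["time"])
snap(20)
S=load("side",20);T=load("top",20)
crop(S,180,120,260,180,10,"s20")
crop(T,90,150,190,225,8,"t20")
cv2.imwrite("pics/s20f.png",cv2.resize(S["image"][:,:,::-1],(800,600)))
E
```

```text
[ 0.4698 -0.1481  0.1174] [-0.2792  1.134  -0.5069] 32.7167
```

View pics/s20.png

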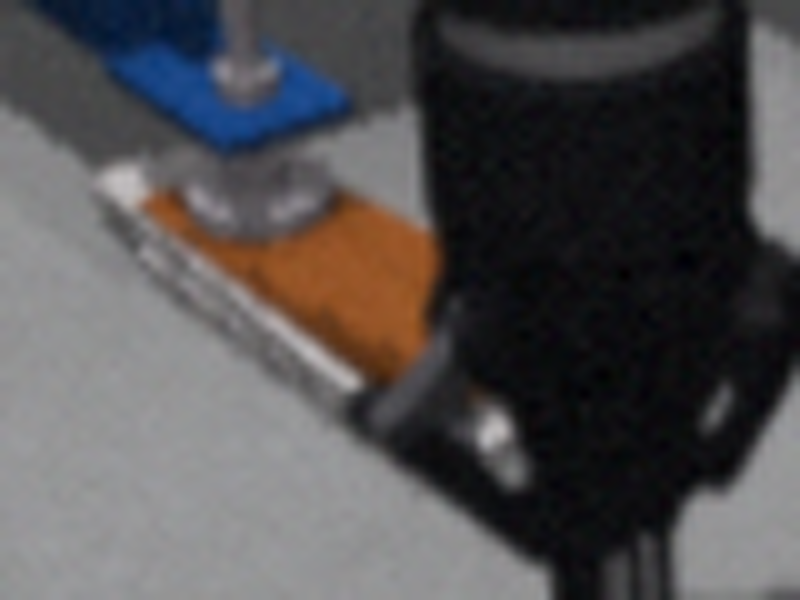

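View pics/t20.png

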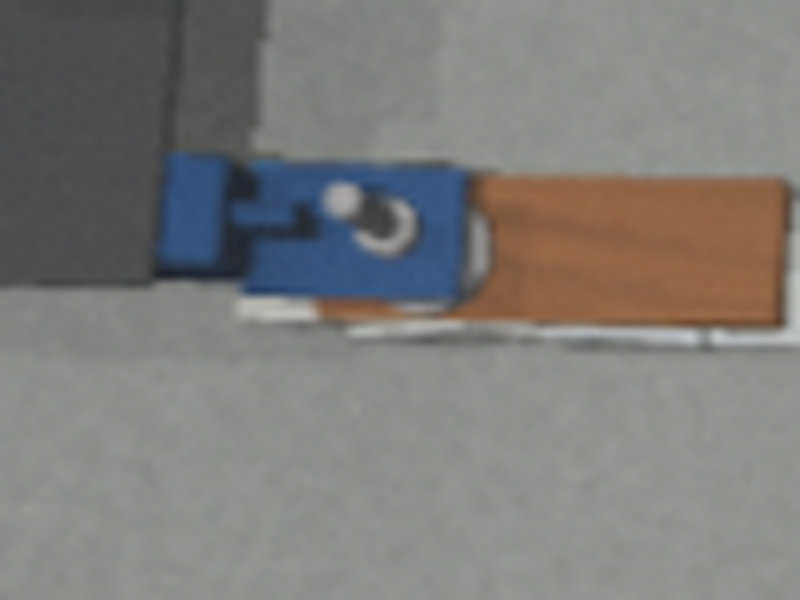

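View pics/s20f.png

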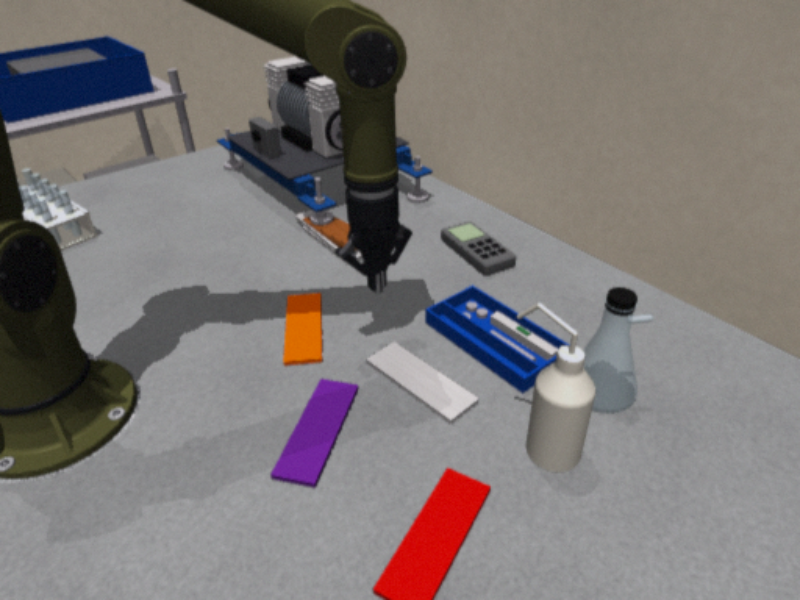

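```bash
python3 - <<'E'
from workcell import robot
print(robot.hand_in())
E
```

```text
the job is handed in; nothing more can be done
None
```

The foot is packed with two plates and the wedge, and I handed the job in at about 33 s. No verdict came back, and I had no way to measure the force left on the pad after letting go.

- **Gap:** lifting the first plate under the pad to 30 mm met no contact. The camera image suggested about 33 mm, and where the wedge stopped points to about 32 mm. I used two plates, which left about 12 mm for the wedge.
- **Wedge:** I took it from the tray, stood it on the bench, tipped it flat, and laid it on the plates with the thin end towards the pad. I then pushed it from the thick end with shut fingers until the resistance reached about 10 N. A further 1 mm of commanded push no longer moved it.
- **Slips on the way:**
  - Sliding the wedge on dragged the upper plate about 30 mm further under the pad. It still lies well under the pad.
  - The first push met up to 9 N too early. I think the wedge had tipped back over the upper plate's rear edge. I backed off, it looked level in the picture, and it then slid freely until it was snug.
- **Last pictures:** the wedge lies on the plates with its middle line in line with the pad. The flask, meter, wash bottle and look-alikes looked unmoved by eye, and the gripper was clear of everything.

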